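Pack the field collecting caddy

TASK

Pack the grey field-kit caddy: snap the black penlight forward out of its two spring clips and lay it centred across the caddy's two V rests, and stand the red-capped amber bottle on the red pad, the jar with the white lid and yellow label on the yellow pad and the white-capped sample tube on the white pad, each upright in its pocket. Take them from the near half of the table, and leave the blue-capped bottle and the blue-lidded jar standing where they are.

Things in the scene. Friction and masses are not known exactly. Their poses are not given: they have to be found in the camera images.
- penlight: Black torch with metal ends: round bar, dia. 18 mm, 144 long. Origin mid-axis, y along it. Starts level at z 70 mm in two sprung C clips on a fixed stand (8 mm base), clips 11 mm wide, 48 mm either side of the middle, 80 mm clear between; posts behind (+x) reach 15 mm above its axis. Clip mouths face its own -x (robot side): pull level that way with 6-15 N; clear after 25 mm. Do not lift before.
- caddy: Fixed grey tray 160 (x) x 244 (y) mm, floor 6 mm. Origin: centre of underside, on the table. Three pockets at x -40, y -76, 0, 76 mm: 64 mm square inside, 3 mm walls, tops at z 22 mm. Two black V rests at x +40, y -45 and +45 mm, 12 mm wide along y, tips 52 mm high, 36 mm apart; the penlight lies in them along y, its axis at x +40, z 45 mm; between them only floor. Low handles at y ends.
- pad_red: Red square pad 62 x 62 x 3 mm, fixed on the floor of one pocket of the caddy (which pocket varies). Origin at the centre of its underside, 6 mm above the table; axes as the caddy's. The red-capped bottle stands on it.
- pad_yellow: Yellow square pad, like the red one, in another pocket. The white-lidded jar stands on it.
- pad_white: White square pad, like the red one, in another pocket. The sample tube stands on it.
- red_bottle: Small amber bottle with a RED screw cap, standing upright: body 33 mm in diameter up to 57 mm height, cap 26 mm in diameter, 82 mm tall in all, about 50 g. Origin at the centre of its underside, z along its axis.
- jar: Screw jar with a WHITE lid and a yellow label, upright, 44 mm in diameter, lid 47 mm in diameter from 42 to 56 mm height, about 60 g. (A like jar fixed far back beside the drawer chest, out of reach, is not meant.) Origin at the centre of its underside, z along its axis.
- sample_tube: White skirted sample tube with a white screw cap, standing upright: body 28 mm in diameter, cap 33 mm in diameter from 83 mm to the top at 96 mm, about 30 g. (A like tube fixed far back at the left is not meant.) Origin at the centre of its underside, z along its axis.
- blue_bottle: Look-alike: same amber bottle with a BLUE cap, standing among the others. Does not belong in the caddy; leave it standing. Origin at the centre of its underside.
- blue_jar: Look-alike: white jar with a BLUE lid and blue label, 47 mm in diameter, 56 mm tall, standing among the others. Does not belong in the caddy; leave it standing. Origin at the centre of its underside.
Mind the look-alikes: they are no part of the job. Several things look just like the jar: the one meant starts farthest to the robot's left.

How it is judged (in metres and radians):
At the end, for the whole second after the job is handed in: Bottle, jar and tube stand upright (0.12 rad), at rest, within 22 mm of the centres of the red, yellow and white pads; the penlight lies at rest in both V rests, centred within 20 mm, along them within 0.12 rad; both blue look-alikes stand upright within 20 mm of where they stood (horizontal distance between red_bottle and pad_red below 0.022 m and z of red_bottle in the frame of pad_red between -0.002 and 0.007 m and angle between each of red_bottle, jar, sample_tube, blue_bottle, blue_jar's own z axis and vertical below 0.12 rad and linear speed of each of red_bottle, jar, sample_tube, penlight, blue_bottle, blue_jar below 0.02 m/s and horizontal distance between jar and pad_yellow below 0.022 m and z of jar in the frame of pad_yellow between -0.002 and 0.007 m and horizontal distance between sample_tube and pad_white below 0.022 m and z of sample_tube in the frame of pad_white between -0.002 and 0.007 m and x of penlight in the frame of caddy between 0.032 and 0.048 m and y of penlight in the frame of caddy between -0.02 and 0.02 m and z of penlight in the frame of caddy between 0.04 and 0.051 m and angle between the y axis of penlight and the y axis of caddy, either way round below 0.12 rad and distance of each of blue_bottle, blue_jar from where it was at the start of the episode below 0.02 m); the robot touches nothing.
It fails at once if a blue look-alike was knocked over, lifted or carried away (distance of any of blue_bottle, blue_jar from where it was at the start of the episode above 0.03 m or angle between any of blue_bottle, blue_jar's own z axis and vertical above 0.4 rad).
It also fails if it takes over 118 s, if anything falls off the work surface, if the arm or the gripper's body presses on something with over 40 N, if the wrist force passes 120 N, or if a joint passes its speed limit or range.

ROBOT

A 6-joint arm with a two-finger parallel gripper is mounted at the origin on a cart in front of the work surface, level with it; the furniture and walls round the work are solid. World frame = base frame: x ahead of the robot, y to its left, z up, the work surface at z = 0. Lengths are in m, angles in degrees, forces in N, time in s.
With the tool pointing down it reaches from about 0.35 to 0.875 m from the base axis. Payload 4.2 kg.
Tool frame: the origin (TCP) lies between the finger pads; the fingertips stand 8 mm ahead of it and the grasp point (between the pads) lies 11 mm behind it; x points along the fingers, y is the direction in which the jaws open and shut, and the axes are right-handed (so a half turn about x gives the same grasp; the last joint's range is limited). The gripper opens to 87 mm and grips with 3 to 60 N. Pads are 19 mm wide; open, the fingers measure 117 mm over their backs; the gripper's body (75 mm by 190 mm) begins 51 mm behind the grasp point.
Start: joints at [-51.818, 22.042, 0.453, 0, -68.411, -14.817], TCP at [0.248, -0.574, 0.231] pointing down, gripper open.
Joint ranges: [-179.83, 179.83], [-69.29, 118.12], [-61.27, 80.66], [-181.25, 117.63], [-171.15, -9.14], [-177.46, 177.46]. Speed limits (degrees/s): [159.86, 159.86, 180, 180, 180, 180].

INTERFACE

Orientations are given as a 3x3 rotation matrix whose columns are the frame's x, y, z axes.
In Python, from station import r gives the robot as it stands. The module is installed in compiled form; this text tells all that it offers.
- The arm moves only by the tool move_arm, never from a script. Its argument "increments" is one flat list of numbers, 7 for each row, row after row: the turn, a rotation vector about the tool's x, y, z in degrees, then the shift along the tool's x, y, z in m, then the finger opening in m, from 0 to 0.087. A call has 1 to 12 rows; each row is the pose to reach, as a shift and turn from the pose commanded when the call began, along the tool's axes at that moment; what a row does not reach only later rows make up. A row lasts 1/12 s, in which the tool goes at most 41.7 mm and 7.16 degrees, less where a joint would pass 70% of its speed; a pose out of reach is approached as far as the arm can. A call with a gripper value outside its range is refused whole. The fingers move at their own pace and stop on an object; the grip force is fixed at half the most. Time passes only in rows, so rows that repeat a pose let the fingers close. It gives the time, the measured TCP pose, the force and the opening at its end, in the units of the state.
- r.sense(): the state, without advancing time (a new reading comes with each control period).
- r.capture(name): name is "side" or "top" or "wrist"; returns the picture (400x640x3 uint8, red, green, blue); there is no depth.
- r.calibration(name): a dict with "fx", "fy", "cx", "cy" (pixels), "rvec" (rotation vector, rad) and "tvec" (3), from world to camera coordinates, as OpenCV has them; the wrist camera has in their place "tool_from_camera" (4x4, takes a point from camera to tool coordinates, whose origin is the TCP and whose axes are the tool frame's). Camera axes: x right, y down, z forward; pixel columns grow to the right and rows downward; lengths in m; the calibration is good to about 2 mm. A picture is of the moment at which its call begins: read the wrist's pose just before it. calibration takes no time and is no camera call.
- r.finish_job(): hands the job in, once; it reports no verdict.
The state is a dict: "time_s": time; "joints": joint angles; "joint_velocities": joint speeds; "effort": joint torques, N m; "tcp_pos": TCP position; "ee_rot": TCP orientation; "wrist_force": force on the tool from outside, world axes, zero at the start; "moment": the same for the moment, N m; "gripper_width": opening from 0.0 (shut) to 1.0 (fully open).
Only numpy, scipy, OpenCV 4.12 (cv2) and the standard library are available. Lean on these libraries where they do the work, as an engineer would, in place of code of your own. Each camera call takes 0.05 s, during which the arm holds its last target.

## Working session

There is one attempt and no reset: what is moved stays moved. The work goes in short steps, Python scripts to look and compute and a tool call to move; the robot and the scene stay as the last step left them, time stands still between calls to the robot, and variables do not carry over. Pictures are saved under pics/ and viewed, and the job is handed in when it is done.

Besides the shell and the picture viewer there is one more tool, called after "Emit:" by a JSON object that holds its "name" and its "arguments", one argument or row to a line. move_arm: Moves the arm, as the interface text tells. Its arguments: {"type":"object","properties":{"increments":{"type":"array","items":{"type":"number"}}},"required":["increments"]}

```bash
mkdir -p pics; python3 - <<'E'
from station import r
import cv2
s=r.sense();print(s)
for n in("side","top","wrist"):
    print(n,r.calibration(n)); cv2.imwrite(f"pics/{n}0.png",r.capture(n)[:,:,::-1])
E
```

```text
{'time_s': 0.0, 'joints': array([-5.18183049e+01,  2.20891190e+01,  3.78831109e-01, -3.02693913e-02,
       -6.84107885e+01, -1.48162291e+01]), 'joint_velocities': array([ 0.01720294,  0.02854946, -0.04232916,  0.00793314,  0.017423  ,
        0.019431  ]), 'effort': array([-7.60881339e-04, -3.90659988e+01,  1.87408125e+01,  4.22001198e+00,
        1.10484267e-02, -2.23793527e-04]), 'tcp_pos': array([ 0.24765311, -0.57319097,  0.22946709]), 'ee_rot': array([[-9.20107823e-04, -3.96414731e-01,  9.18071084e-01],
       [ 1.96469869e-03,  9.18068984e-01,  3.96415793e-01],
       [-9.99997647e-01,  2.16847833e-03, -6.58869532e-05]]), 'wrist_force': array([ 0.45410586,  0.50706959, -0.06336868]), 'moment': array([-0.02344537,  0.01029134,  0.04009441]), 'gripper_width': 1.0034897796603146}
side {'fx': 442.20803221168524, 'fy': 442.20803221168524, 'cx': 317.289434112212, 'cy': 200.58988496493953, 'rvec': array([ 0.29643775, -2.71294763,  1.34821797]), 'tvec': array([0.4722585 , 0.19585214, 1.25323751])}
top {'fx': 365.0356529638629, 'fy': 365.0356529638629, 'cx': 317.984411447726, 'cy': 197.2197840779, 'rvec': array([ 2.13547561, -2.10612931,  0.20529965]), 'tvec': array([-0.14421639,  0.48889308,  1.0821789 ])}
wrist {'fx': 277.6024622726103, 'fy': 277.6024622726103, 'cx': 319.1778439214839, 'cy': 201.7416399295023, 'tool_from_camera': array([[-7.88880463e-04, -2.98096959e-01,  9.54535269e-01,
        -1.54756228e-01],
       [ 9.99999533e-01, -7.68186962e-04,  5.86553388e-04,
         6.69238345e-05],
       [ 5.58411767e-04,  9.54535286e-01,  2.98097426e-01,
        -8.28606686e-02],
       [ 0.00000000e+00,  0.00000000e+00,  0.00000000e+00,
         1.00000000e+00]])}
```

View pics/side0.png

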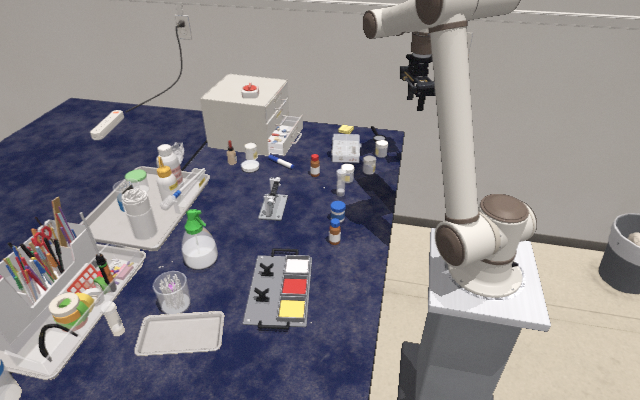

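View pics/top0.png

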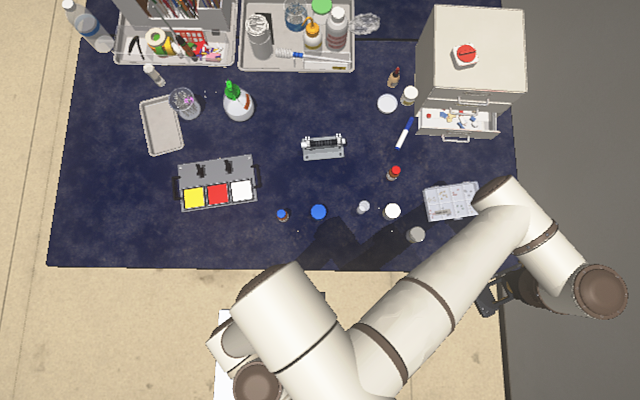

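View pics/wrist0.png

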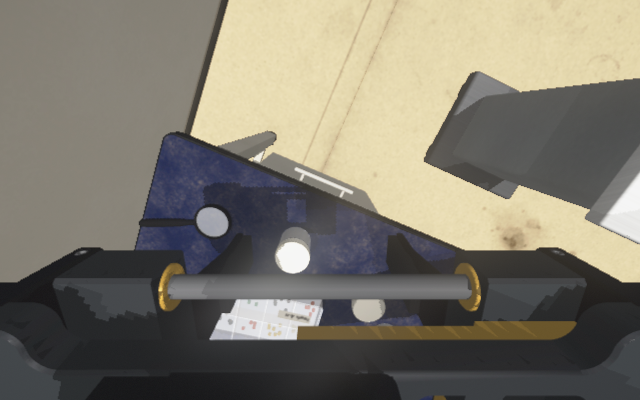

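```bash
python3 - <<'E'
import cv2
a=cv2.imread("pics/side0.png")[110:260,220:420];cv2.imwrite("pics/side0c.png",cv2.resize(a,None,fx=4,fy=4,interpolation=cv2.INTER_CUBIC))
a=cv2.imread("pics/top0.png")[120:260,260:460];cv2.imwrite("pics/top0c.png",cv2.resize(a,None,fx=4,fy=4,interpolation=cv2.INTER_CUBIC))
a=cv2.imread("pics/top0.png")[140:230,160:350];cv2.imwrite("pics/top0d.png",cv2.resize(a,None,fx=4,fy=4,interpolation=cv2.INTER_CUBIC))
E
```

```text
(no output)
```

View pics/side0c.png

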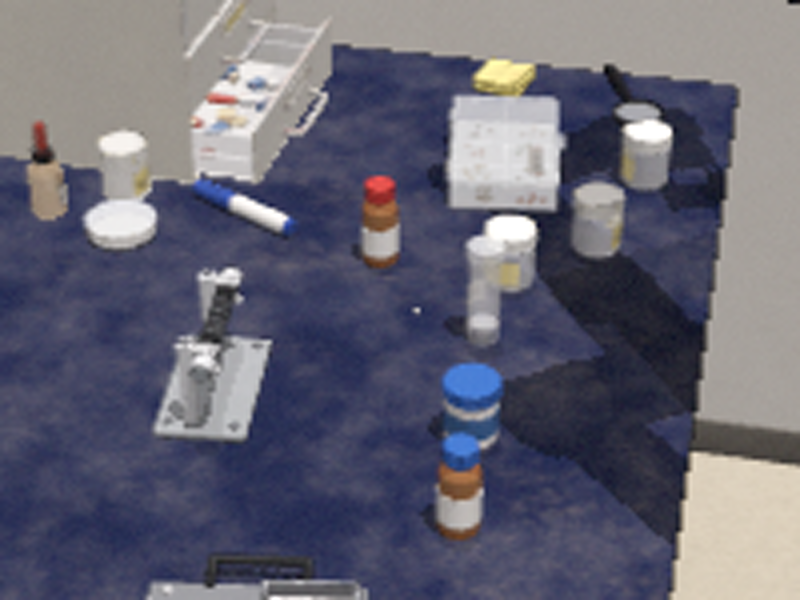

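View pics/top0c.png

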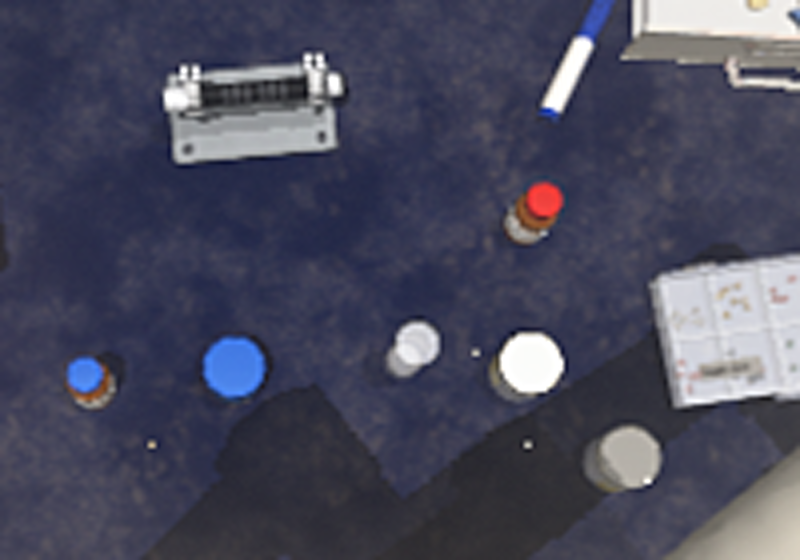

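View pics/top0d.png

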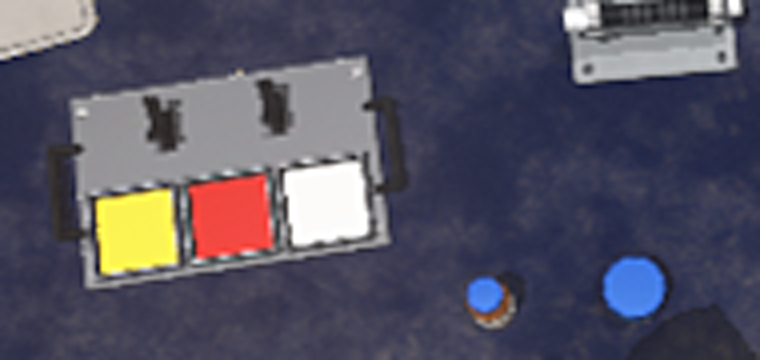

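```bash
cat > h.py <<'E'
import numpy as np,cv2
from station import r
C={n:r.calibration(n) for n in("side","top","wrist")}
def PM(n,pose=None):
    c=C[n];K=np.array([[c['fx'],0,c['cx']],[0,c['fy'],c['cy']],[0,0,1]])
    if n=="wrist":
        p,R=pose;T=np.eye(4);T[:3,:3]=R;T[:3,3]=p
        M=np.linalg.inv(T@c['tool_from_camera'])[:3]
    else: M=np.c_[cv2.Rodrigues(np.array(c['rvec']))[0],np.array(c['tvec'])]
    return K@M
def tri(obs): # [(P,uv)]
    A=[]
    for P,(u,v) in obs: A+= [u*P[2]-P[0],v*P[2]-P[1]]
    X=np.linalg.svd(np.array(A))[2][-1];return X[:3]/X[3]
def proj(P,X): q=P@np.append(X,1);return q[:2]/q[2]
def onz(P,uv,z):
    u,v=uv;A=np.array([u*P[2]-P[0],v*P[2]-P[1]])
    return np.append(np.linalg.solve(A[:,:2],-(A[:,2]*z+A[:,3])),z)
def crop(u,v,k,ox,oy): return np.array([(u+.5)/k-.5+ox,(v+.5)/k-.5+oy])
E
cat > m.py <<'E'
from h import *
T=PM("top");S=PM("side")
print("table corners etc")
tc=lambda u,v:crop(u,v,4,260,120); sc=lambda u,v:crop(u,v,4,220,110); td=lambda u,v:crop(u,v,4,160,140)
for n,a,b,h in[("red",(544,200),(380,184),.082),("jar",(531,363),(511,228),.056),("tube",(417,343),(485,243),.096),("bjar",(235,366),(472,378),.056),("bbot",(86,374),(461,447),.082),("penL",(178,99),(203,362),.07),("penR",(337,87),(232,278),.07)]:
    X=tri([(T,tc(*a)),(S,sc(*b))]);print(n,X.round(4),"top@h",onz(T,tc(*a),h).round(4),"side@h",onz(S,sc(*b),h).round(4))
for n,a,z in [("Y",(137,232),.009),("R",(231,216),.009),("W",(327,203),.009)]+[("c%d"%i,p,.006) for i,p in enumerate([(70,100),(365,58),(390,240),(88,288)])]:
    print(n,onz(T,td(*a),z).round(4))
E
python3 m.py
```

```text
table corners etc
red [ 0.5752 -0.3732  0.079 ] top@h [ 0.573  -0.3726  0.082 ] side@h [ 0.5752 -0.3687  0.082 ]
jar [ 0.4533 -0.3653  0.0538] top@h [ 0.4515 -0.3648  0.056 ] side@h [ 0.4538 -0.3622  0.056 ]
tube [ 0.4613 -0.273   0.0956] top@h [ 0.4588 -0.273   0.096 ] side@h [ 0.4628 -0.2727  0.096 ]
bjar [ 0.4474 -0.1392  0.0554] top@h [ 0.446  -0.1392  0.056 ] side@h [ 0.4482 -0.1386  0.056 ]
bbot [ 0.4361 -0.028   0.0768] top@h [ 0.4344 -0.0286  0.082 ] side@h [ 0.4357 -0.0219  0.082 ]
penL [ 0.6545 -0.0919  0.0723] top@h [ 0.6537 -0.0919  0.07  ] side@h [ 0.6567 -0.0952  0.07  ]
penR [ 0.6679 -0.216   0.0676] top@h [ 0.6653 -0.2159  0.07  ] side@h [ 0.668  -0.2131  0.07  ]
Y [0.4914 0.2594 0.009 ]
R [0.5055 0.1852 0.009 ]
W [0.5172 0.1089 0.009 ]
c0 [0.6008 0.3237 0.006 ]
c1 [0.6399 0.0849 0.006 ]
c2 [0.4883 0.0575 0.006 ]
c3 [0.4461 0.2958 0.006 ]
```

```bash
cat > go.py <<'E'
import sys
from h import *
from scipy.spatial.transform import Rotation as Ro
def go(x,y,z,phi):
    s=r.sense();R=s['ee_rot'];f=np.radians(phi)
    Z=np.array([np.cos(f),np.sin(f),0]);X=np.array([0,0,-1.]);Rt=np.c_[X,np.cross(Z,X),Z]
    d=R.T@(np.array([x,y,z])-s['tcp_pos']);w=Ro.from_matrix(R.T@Rt).as_rotvec(degrees=True)
    print("turn",w.round(2),"shift",d.round(4),"rows>=",round(max(np.linalg.norm(d)/.0417,np.linalg.norm(w)/7.16),1),"t",round(s['time_s'],2),"tcp",s['tcp_pos'].round(4),"F",s['wrist_force'].round(1),"w",round(s['gripper_width']*87,1))
if __name__=="__main__": go(*map(float,sys.argv[1:5]))
E
python3 go.py .661 -.154 .2 95.7
```

```text
turn [-7.234e+01  5.000e-02 -9.000e-02] shift [0.03   0.221  0.5457] rows>= 14.1 t 0.15 tcp [ 0.2477 -0.5733  0.2297] F [-0.8  0.4  0. ] w 87.3
```

Emit:
{"name": "move_arm", "arguments": {
  "increments": [-72.3,0,0,0.03,0.221,0.546,0.087,-72.3,0,0,0.03,0.221,0.546,0.087,-72.3,0,0,0.03,0.221,0.546,0.087,-72.3,0,0,0.03,0.221,0.546,0.087,-72.3,0,0,0.03,0.221,0.546,0.087,-72.3,0,0,0.03,0.221,0.546,0.087,-72.3,0,0,0.03,0.221,0.546,0.087,-72.3,0,0,0.03,0.221,0.546,0.087,-72.3,0,0,0.03,0.221,0.546,0.087,-72.3,0,0,0.03,0.221,0.546,0.087,-72.3,0,0,0.03,0.221,0.546,0.087,-72.3,0,0,0.03,0.221,0.546,0.087]
}}

```text
time_s: 1.15
tcp_pos: [0.5995, -0.2163, 0.2048]
ee_rot: [[-0.0, -0.995, -0.1], [0.0, -0.1, 0.995], [-1.0, 0.0, 0.0]]
wrist_force: [-0.1, -1.3, 0.1]
gripper_width: 0.996
```

```bash
python3 go.py .661 -.154 .2 95.7
```

```text
turn [ 0.01  0.01 -0.03] shift [ 0.0048 -0.0674  0.0559] rows>= 2.1 t 1.15 tcp [ 0.5995 -0.2163  0.2048] F [-0.1 -1.3  0.1] w 86.7
```

Emit:
{"name": "move_arm", "arguments": {
  "increments": [0,0,0,0.005,-0.067,0.056,0.087,0,0,0,0.005,-0.067,0.056,0.087,0,0,0,0.005,-0.067,0.056,0.087,0,0,0,0.005,-0.067,0.056,0.087,0,0,0,0.005,-0.067,0.056,0.087]
}}

```text
time_s: 1.57
tcp_pos: [0.6592, -0.1556, 0.1993]
ee_rot: [[-0.002, -0.995, -0.099], [0.0, -0.099, 0.995], [-1.0, 0.002, 0.0]]
wrist_force: [0.1, -0.2, -0.5]
gripper_width: 0.996
```

```bash
cat > snap.py <<'E'
import sys,pickle
from h import *
n,name=sys.argv[1:3]
s=r.sense();im=r.capture(n)[:,:,::-1]
cv2.imwrite(f"pics/{name}.png",im);pickle.dump((s['tcp_pos'],s['ee_rot']),open(f"pics/{name}.pkl","wb"))
print(s['time_s'],s['tcp_pos'].round(4),s['ee_rot'].round(3).tolist())
E
python3 snap.py wrist w1; python3 snap.py top t1;python3 snap.py side s1; python3 - <<'E'
import cv2
a=cv2.imread("pics/t1.png")[90:270,60:460];cv2.imwrite("pics/t1c.png",cv2.resize(a,None,fx=2,fy=2,interpolation=cv2.INTER_CUBIC))
E
```

```text
1.5667 [ 0.6592 -0.1556  0.1993] [[-0.002, -0.995, -0.099], [0.0, -0.099, 0.995], [-1.0, 0.002, 0.0]]
1.6167 [ 0.6589 -0.1564  0.1998] [[-0.001, -0.995, -0.098], [0.0, -0.098, 0.995], [-1.0, 0.001, 0.0]]
1.6667 [ 0.6587 -0.1569  0.2002] [[-0.001, -0.995, -0.097], [-0.0, -0.097, 0.995], [-1.0, 0.001, -0.0]]
```

View pics/w1.png

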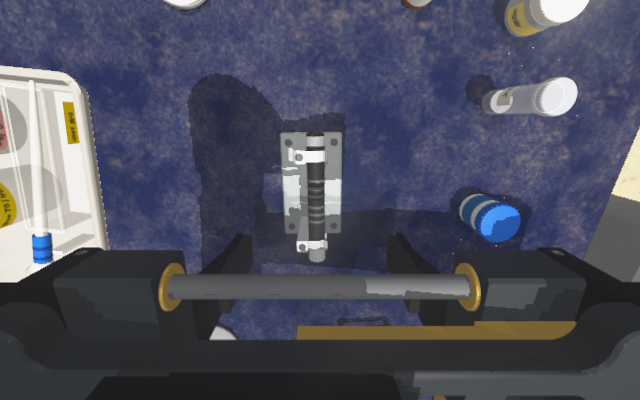

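View pics/s1.png

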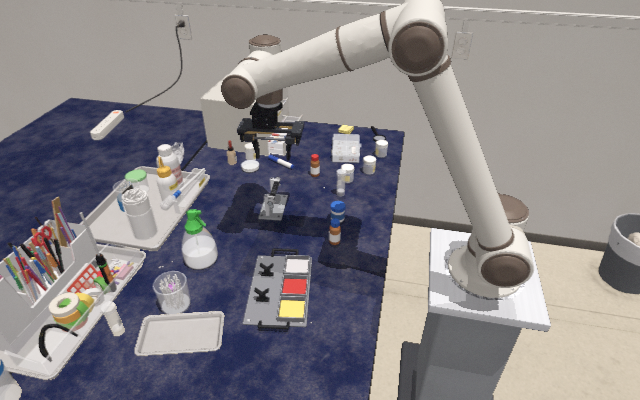

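```bash
python3 - <<'E'
import cv2
a=cv2.imread("pics/w1.png")[125:270,260:370];cv2.imwrite("pics/w1c.png",cv2.resize(a,None,fx=4,fy=4,interpolation=cv2.INTER_CUBIC))
E
```

```text
(no output)
```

View pics/w1c.png

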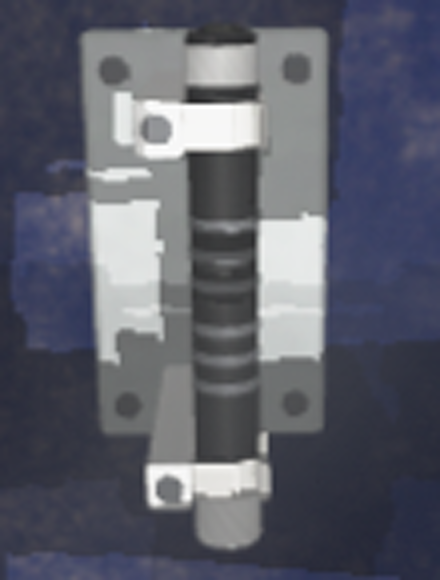

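View pics/t1c.png

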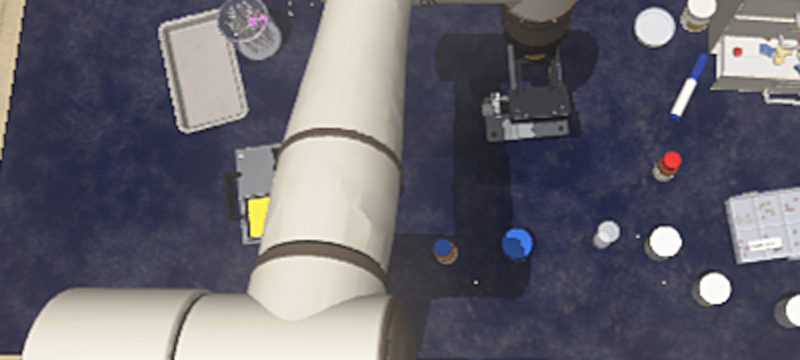

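```bash
python3 - <<'E'
from h import *;import pickle
P=PM("wrist",pickle.load(open("pics/w1.pkl","rb")))
f=lambda u,v,z:onz(P,crop(u,v,4,260,125),z)
a,b=f(222,27,.07),f(229,545,.07);c,d=f(225,127,.073),f(229,478,.079)
print(a,b,(a+b)/2,np.linalg.norm(a-b),np.degrees(np.arctan2(-(b-a)[0],(b-a)[1])))
print(c,d,(c+d)/2,np.linalg.norm(c-d))
for uv in [(84,32),(326,30),(322,430),(104,432)]: print(f(*uv,.008))
# wrist measures of other things vs known heights
w=lambda u,v,z:onz(P,(u,v),z)
print("tube",w(558,97,.096),"bjar",w(499,222,.056))
E
python3 go.py .661 -.154 .10 96
```

```text
[ 0.6690202  -0.22163233  0.07      ] [ 0.65337093 -0.07797215  0.07      ] [ 0.66119557 -0.14980224  0.07      ] 0.1445100278403709 6.21686396387434
[ 0.66593506 -0.19748729  0.073     ] [ 0.65578968 -0.10346128  0.079     ] [ 0.66086237 -0.15047428  0.076     ] 0.09476190974757577
[ 0.71084272 -0.21252326  0.008     ]
[ 0.63796289 -0.22033916  0.008     ]
[ 0.62321954 -0.08965806  0.008     ]
[ 0.69655558 -0.08172383  0.008     ]
tube [ 0.46062103 -0.27303236  0.096     ] bjar [ 0.44839118 -0.14069814  0.056     ]
turn [-0.43 -0.   -0.01] shift [ 0.1005 -0.0026  0.0029] rows>= 2.4 t 1.72 tcp [ 0.6587 -0.1571  0.2005] F [ 0.3 -0.6  0.8] w 87.0
```

```bash
python3 go.py .661 -.150 .059 96.2
```

```text
turn [-0.63 -0.   -0.01] shift [ 0.1415 -0.003   0.0068] rows>= 3.4 t 1.72 tcp [ 0.6587 -0.1571  0.2005] F [ 0.3 -0.6  0.8] w 87.0
```

Emit:
{"name": "move_arm", "arguments": {
  "increments": [-0.6,0,0,0.035,-0.003,0.007,0.087,-0.6,0,0,0.07,-0.003,0.007,0.087,-0.6,0,0,0.1,-0.003,0.007,0.087,-0.6,0,0,0.125,-0.003,0.007,0.087,-0.6,0,0,0.1415,-0.003,0.007,0.087,-0.6,0,0,0.1415,-0.003,0.007,0.087,-0.6,0,0,0.1415,-0.003,0.007,0.06]
}}

```text
time_s: 2.3
tcp_pos: [0.6612, -0.1498, 0.0585]
ee_rot: [[-0.001, -0.994, -0.108], [-0.0, -0.108, 0.994], [-1.0, 0.001, -0.0]]
wrist_force: [0.2, 0.7, 1.4]
gripper_width: 0.974
```

```bash
python3 go.py .661 -.150 .059 96.2; python3 snap.py wrist w2
```

```text
turn [-0.01 -0.01 -0.08] shift [-0.0005  0.0002 -0.0002] rows>= 0.0 t 2.3 tcp [ 0.6612 -0.1498  0.0585] F [0.2 0.7 1.4] w 84.8
2.3 [ 0.6612 -0.1498  0.0585] [[-0.001, -0.994, -0.108], [-0.0, -0.108, 0.994], [-1.0, 0.001, -0.0]]
```

View pics/w2.png

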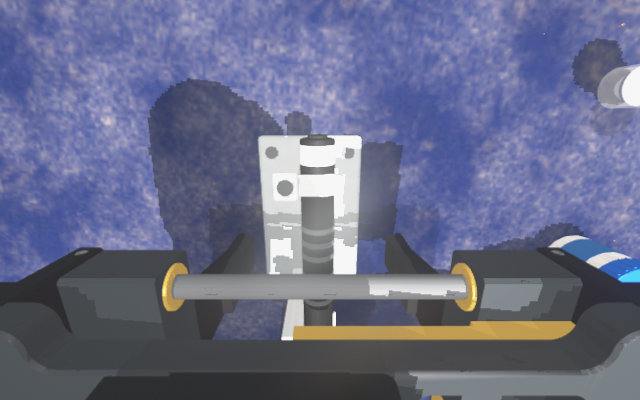

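Penlight (column 318) is centred between the fingers. Close.

Emit:
{"name": "move_arm", "arguments": {
  "increments": [0,0,0,0,0,0,0.01,0,0,0,0,0,0,0.01,0,0,0,0,0,0,0.01,0,0,0,0,0,0,0.01,0,0,0,0,0,0,0.01,0,0,0,0,0,0,0.01,0,0,0,0,0,0,0.01,0,0,0,0,0,0,0.01,0,0,0,0,0,0,0.01,0,0,0,0,0,0,0.01]
}}

```text
time_s: 3.18
tcp_pos: [0.6619, -0.1485, 0.0585]
ee_rot: [[-0.0, -0.994, -0.109], [0.0, -0.109, 0.994], [-1.0, 0.0, 0.0]]
wrist_force: [0.7, 0.9, -0.2]
gripper_width: 0.203
```

Emit:
{"name": "move_arm", "arguments": {
  "increments": [0,0,0,0,0.006,0,0.01,0,0,0,0,0.012,0,0.01,0,0,0,0,0.018,0,0.01,0,0,0,0,0.024,0,0.01,0,0,0,0,0.03,0,0.01,0,0,0,0,0.036,0,0.01,0,0,0,0,0.042,0,0.01,0,0,0,0,0.048,0,0.01,0,0,0,0,0.05,0,0.01,0,0,0,0,0.05,0,0.01,0,0,0,0,0.05,0,0.01]
}}

```text
time_s: 4.1
tcp_pos: [0.6124, -0.1541, 0.0588]
ee_rot: [[0.001, -0.994, -0.109], [-0.0, -0.109, 0.994], [-1.0, -0.0, -0.0]]
wrist_force: [0.6, -0.1, -0.6]
gripper_width: 0.194
```

```bash
python3 snap.py wrist w3; python3 snap.py side s3;python3 - <<'E'
import cv2
a=cv2.imread("pics/s3.png")[110:350,200:400];cv2.imwrite("pics/s3c.png",cv2.resize(a,None,fx=3,fy=2.5,interpolation=cv2.INTER_CUBIC))
E
```

```text
4.1 [ 0.6124 -0.1541  0.0588] [[0.001, -0.994, -0.109], [-0.0, -0.109, 0.994], [-1.0, -0.0, -0.0]]
4.15 [ 0.6126 -0.154   0.0588] [[0.001, -0.994, -0.109], [-0.0, -0.109, 0.994], [-1.0, -0.001, -0.0]]
```

View pics/w3.png

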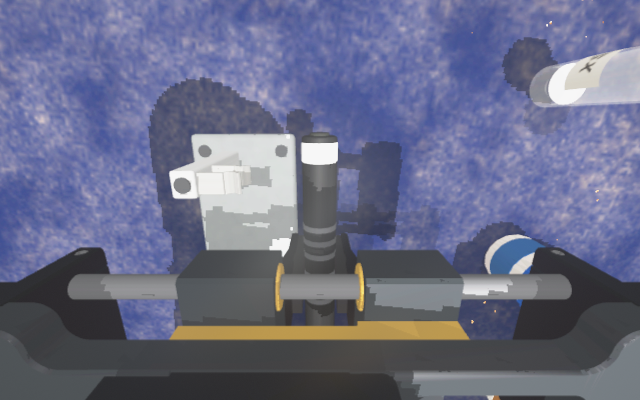

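View pics/s3c.png

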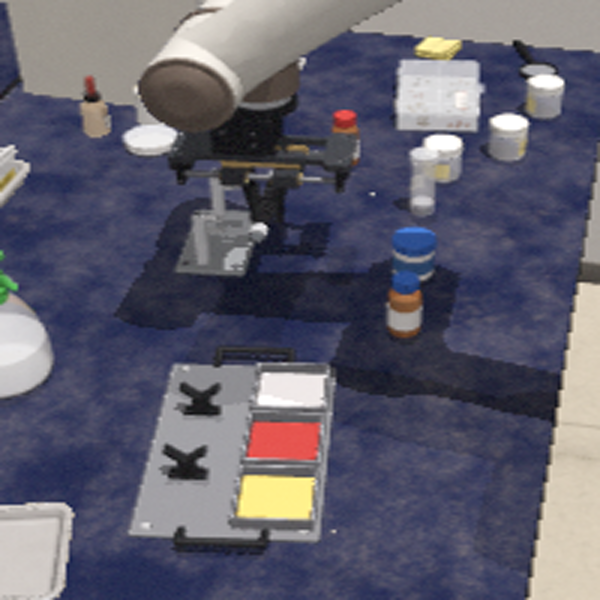

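```bash
python3 - <<'E'
from h import *;import pickle
P=PM("wrist",pickle.load(open("pics/w3.pkl","rb")))
e=onz(P,(319,133),.07);print(e, e+.072*np.array([-np.sin(np.radians(6.2)),np.cos(np.radians(6.2)),0]))
E
python3 go.py .5835 .198 .2 99.7
```

```text
[ 0.6199997  -0.22742303  0.07      ] [ 0.61222375 -0.15584416  0.07      ]
turn [-3.43 -0.01  0.02] shift [-0.1414 -0.0096  0.3531] rows>= 9.1 t 4.2 tcp [ 0.6126 -0.154   0.0587] F [-0.4 -0.7  0.3] w 17.1
```

Emit:
{"name": "move_arm", "arguments": {
  "increments": [0,0,0,-0.03,0,0,0.01,0,0,0,-0.07,0,0,0.01,-3.4,0,0,-0.11,0,0.02,0.01,-3.4,0,0,-0.141,-0.009,0.353,0.01,-3.4,0,0,-0.141,-0.009,0.353,0.01,-3.4,0,0,-0.141,-0.009,0.353,0.01,-3.4,0,0,-0.141,-0.009,0.353,0.01,-3.4,0,0,-0.141,-0.009,0.353,0.01,-3.4,0,0,-0.141,-0.009,0.353,0.01,-3.4,0,0,-0.141,-0.009,0.353,0.01,-3.4,0,0,-0.141,-0.009,0.353,0.01,-3.4,0,0,-0.141,-0.009,0.353,0.01]
}}

```text
time_s: 5.2
tcp_pos: [0.5829, 0.2045, 0.2005]
ee_rot: [[0.003, -0.985, -0.175], [0.002, -0.175, 0.985], [-1.0, -0.004, 0.002]]
wrist_force: [0.6, -1.4, -0.2]
gripper_width: 0.197
```

Emit:
{"name": "move_arm", "arguments": {
  "increments": [0,0,0,0,0,0.05,0.01,0,0,0,0,0,0.05,0.01,0,0,0,0,0,0.05,0.01]
}}

```text
time_s: 5.45
tcp_pos: [0.5739, 0.2499, 0.1993]
ee_rot: [[0.0, -0.985, -0.172], [0.0, -0.172, 0.985], [-1.0, -0.0, 0.0]]
wrist_force: [-0.2, -0.4, 0.2]
gripper_width: 0.194
```

```bash
python3 go.py .5835 .198 .2 99.7; python3 snap.py wrist w4
```

```text
turn [0.18 0.02 0.01] shift [-0.0007 -0.0005 -0.0528] rows>= 1.3 t 5.45 tcp [0.5739 0.2499 0.1993] F [-0.2 -0.4  0.2] w 16.9
5.45 [0.5739 0.2499 0.1993] [[0.0, -0.985, -0.172], [0.0, -0.172, 0.985], [-1.0, -0.0, 0.0]]
```

View pics/w4.png

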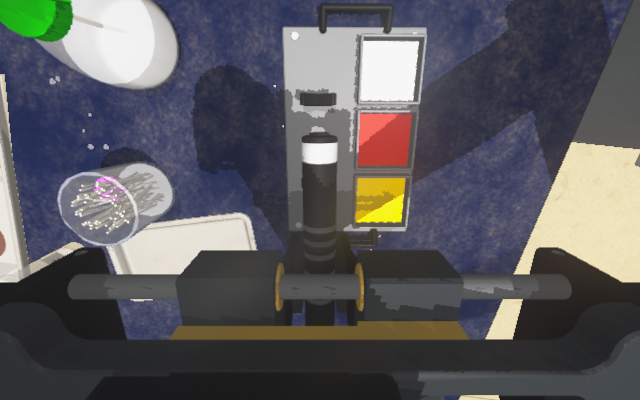

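```bash
python3 - <<'E'
import cv2
a=cv2.imread("pics/w4.png")[15:240,275:435];cv2.imwrite("pics/w4c.png",cv2.resize(a,None,fx=2.66667,fy=2.66667,interpolation=cv2.INTER_CUBIC))
E
```

```text
(no output)
```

View pics/w4c.png

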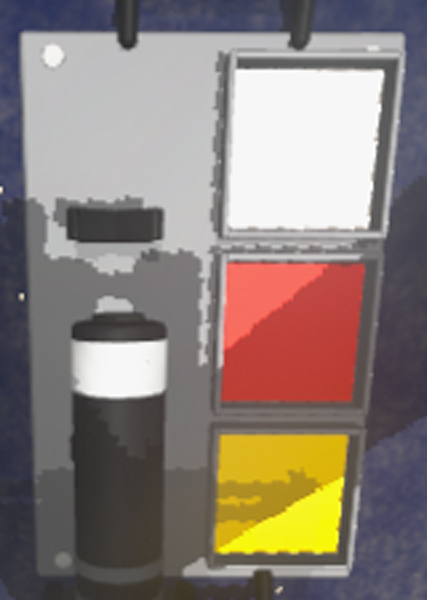

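```bash
python3 - <<'E'
from h import *;import pickle
P=PM("wrist",pickle.load(open("pics/w4.pkl","rb")))
k=8/3
f=lambda u,v,z:onz(P,crop(u,v,k,275,15),z)
co=np.array([f(22,33,.006),f(405,33,.006),f(38,577,.006),f(352,577,.006)])
loc=np.array([[80,-122],[-80,-122],[80,122],[-80,122]])/1e3
def fit(loc,W):
    a=loc-loc.mean(0);b=W-W.mean(0);th=np.arctan2((a[:,0]*b[:,1]-a[:,1]*b[:,0]).sum(),(a*b).sum())
    R=np.array([[np.cos(th),-np.sin(th)],[np.sin(th),np.cos(th)]]);t=W.mean(0)-R@loc.mean(0);print(np.degrees(th),t,(loc@R.T+t-W).round(4).tolist());return R,t
R,t=fit(loc,co[:,:2]);print("rests",t+R@[.04,0])
pc=np.array([f(304,149,.009),f(292,334,.009),f(284,494,.009)])
print(pc)
R,t=fit(np.array([[-.04,-.076],[-.04,0],[-.04,.076]]),pc[:,:2]);print("rests",t+R@[.04,0])
v=[f(66,206,.052),f(162,206,.052)];print(v,np.linalg.norm(v[0]-v[1]))
T=PM("top");td=lambda u,v:crop(u,v,4,160,140)
pt=np.array([onz(T,td(*a),z)[:2] for a,z in [((70,100),.006),((390,240),.006),((365,58),.006),((88,288),.006)]])
fit(np.array([[.08,.122],[-.08,-.122],[.08,-.122],[-.08,.122]]),pt)
E
```

```text
9.829445203767493 [0.54393623 0.19115425] [[0.0013, -0.0005], [-0.0011, -0.0008], [-0.0002, 0.0006], [-0.0001, 0.0007]]
rests [0.58334904 0.19798289]
[[0.51788648 0.1081101  0.009     ]
 [0.50439621 0.18402916 0.009     ]
 [0.48988172 0.25908263 0.009     ]]
10.508682247245142 [0.5433839  0.19103601] [[0.0, 0.0009], [-0.0003, -0.0003], [0.0003, -0.0006]]
rests [0.58271299 0.19833139]
[array([0.61093967, 0.1503793 , 0.052     ]), array([0.57496157, 0.14413155, 0.052     ])] 0.03651655274789208
9.83846662755002 [0.54376509 0.19046488] [[0.001, 0.0007], [-0.0025, -0.0009], [0.0035, -0.0009], [-0.002, 0.0012]]
```

```bash
python3 go.py .583 .1998 .10 99.85; python3 go.py .583 .1998 .036 99.85
```

```text
turn [-0.05 -0.01 -0.02] shift [ 0.0993 -0.0007 -0.0494] rows>= 2.7 t 5.5 tcp [0.574  0.2484 0.1993] F [ 1.  -0.2 -1. ] w 16.9
turn [-0.05 -0.01 -0.02] shift [ 0.1633 -0.0007 -0.0494] rows>= 4.1 t 5.5 tcp [0.574  0.2484 0.1993] F [ 1.  -0.2 -1. ] w 16.9
```

Emit:
{"name": "move_arm", "arguments": {
  "increments": [0,0,0,0,-0.001,-0.03,0.01,0,0,0,0.03,-0.001,-0.049,0.01,0,0,0,0.07,-0.001,-0.049,0.01,0,0,0,0.1,-0.001,-0.049,0.01,0,0,0,0.12,-0.001,-0.049,0.01,0,0,0,0.135,-0.001,-0.049,0.01,0,0,0,0.145,-0.001,-0.049,0.01,0,0,0,0.152,-0.001,-0.049,0.01,0,0,0,0.158,-0.001,-0.049,0.01,0,0,0,0.162,-0.001,-0.049,0.01,0,0,0,0.162,-0.001,-0.049,0.01]
}}

```text
time_s: 6.42
tcp_pos: [0.5835, 0.1989, 0.0375]
ee_rot: [[-0.0, -0.986, -0.168], [-0.0, -0.168, 0.986], [-1.0, 0.0, -0.0]]
wrist_force: [0.1, -0.3, -0.8]
gripper_width: 0.198
```

```bash
python3 go.py .583 .1998 .036 99.85; python3 snap.py wrist w5; python3 snap.py side s5;python3 - <<'E'
import cv2
a=cv2.imread("pics/s5.png")[200:350,200:400];cv2.imwrite("pics/s5c.png",cv2.resize(a,None,fx=4,fy=4,interpolation=cv2.INTER_CUBIC))
E
```

```text
turn [-0.2  -0.   -0.01] shift [0.0015 0.0003 0.001 ] rows>= 0.0 t 6.42 tcp [0.5835 0.1989 0.0375] F [ 0.1 -0.3 -0.8] w 17.2
6.4167 [0.5835 0.1989 0.0375] [[-0.0, -0.986, -0.168], [-0.0, -0.168, 0.986], [-1.0, 0.0, -0.0]]
6.4667 [0.5837 0.1991 0.038 ] [[0.001, -0.986, -0.168], [0.0, -0.168, 0.986], [-1.0, -0.001, 0.0]]
```

View pics/w5.png

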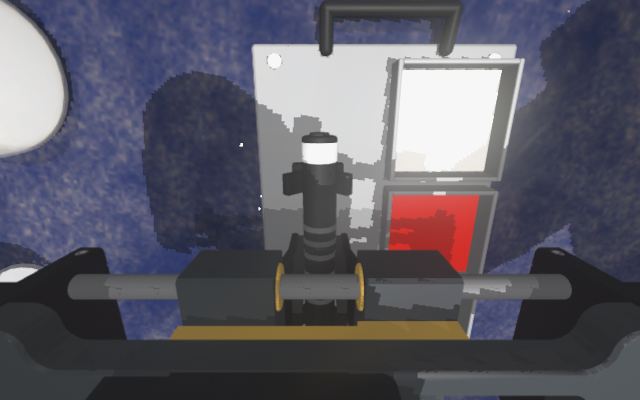

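View pics/s5c.png

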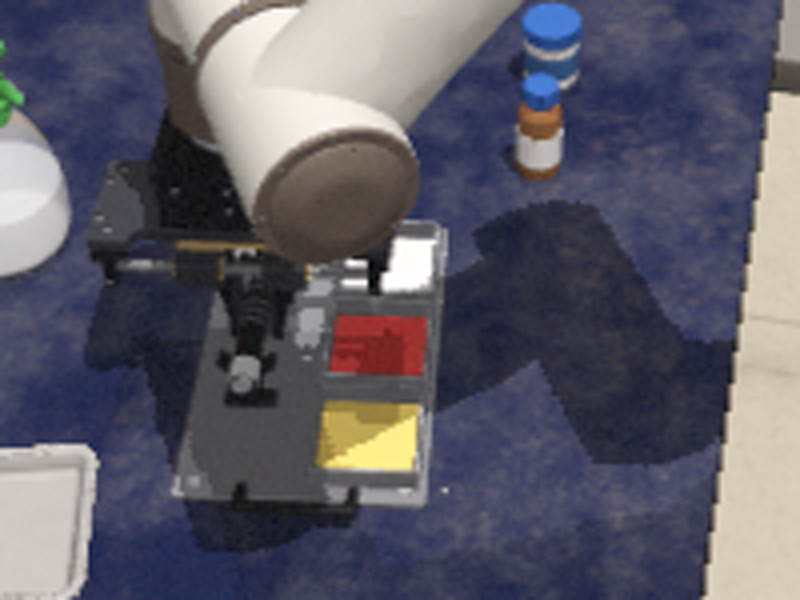

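Emit:
{"name": "move_arm", "arguments": {
  "increments": [0,0,0,0.002,0,0,0.01,0,0,0,0.003,0,0,0.01,0,0,0,0.003,0,0,0.025,0,0,0,0.003,0,0,0.045,0,0,0,0.003,0,0,0.045,0,0,0,0.003,0,0,0.045,0,0,0,0.003,0,0,0.045]
}}

```text
time_s: 7.1
tcp_pos: [0.5836, 0.1991, 0.0348]
ee_rot: [[0.0, -0.986, -0.168], [0.0, -0.168, 0.986], [-1.0, -0.0, 0.0]]
wrist_force: [0.5, -0.3, -0.5]
gripper_width: 0.471
```

Emit:
{"name": "move_arm", "arguments": {
  "increments": [0,0,0,-0.01,0,0,0.045,0,0,0,-0.03,0,0,0.045,0,0,0,-0.06,0,0,0.045,0,0,0,-0.1,0,0,0.045,0,0,0,-0.14,0,0,0.087,0,0,0,-0.16,0,0,0.087]
}}

```text
time_s: 7.6
tcp_pos: [0.5856, 0.1997, 0.2015]
ee_rot: [[0.009, -0.986, -0.169], [0.003, -0.169, 0.986], [-1.0, -0.009, 0.002]]
wrist_force: [0.5, 0.7, 1.0]
gripper_width: 0.589
```

```bash
python3 snap.py wrist w6; python3 go.py .453 -.364 .2 90
```

```text
7.6 [0.5856 0.1997 0.2015] [[0.009, -0.986, -0.169], [0.003, -0.169, 0.986], [-1.0, -0.009, 0.002]]
turn [9.75 0.26 0.83] shift [-0.0006  0.2277 -0.5335] rows>= 13.9 t 7.65 tcp [0.587  0.2004 0.2045] F [1.  0.3 3.6] w 55.1
```

View pics/w6.png

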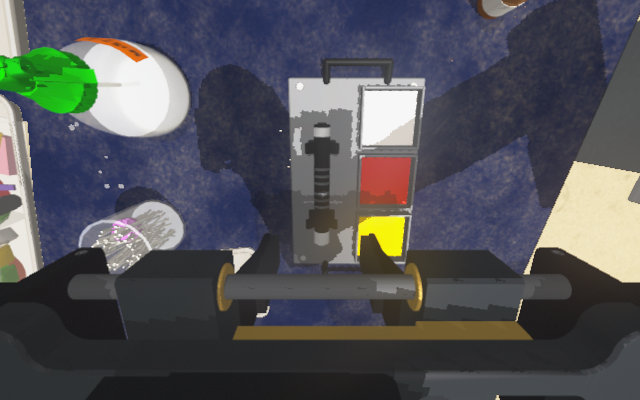

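```bash
python3 go.py .461 -.273 .2 90
```

```text
turn [9.75 0.26 0.83] shift [-0.      0.2044 -0.4452] rows>= 11.7 t 7.65 tcp [0.587  0.2004 0.2045] F [1.  0.3 3.6] w 55.1
```

Emit:
{"name": "move_arm", "arguments": {
  "increments": [9.8,0,0,-0.005,0.203,-0.445,0.087,9.8,0,0,-0.005,0.203,-0.445,0.087,9.8,0,0,-0.005,0.203,-0.445,0.087,9.8,0,0,-0.005,0.203,-0.445,0.087,9.8,0,0,-0.005,0.203,-0.445,0.087,9.8,0,0,-0.005,0.203,-0.445,0.087,9.8,0,0,-0.005,0.203,-0.445,0.087,9.8,0,0,-0.005,0.203,-0.445,0.087,9.8,0,0,-0.005,0.203,-0.445,0.087,9.8,0,0,-0.005,0.203,-0.445,0.087,9.8,0,0,-0.005,0.203,-0.445,0.087,9.8,0,0,-0.005,0.203,-0.445,0.087]
}}

```text
time_s: 8.65
tcp_pos: [0.4567, -0.2763, 0.2003]
ee_rot: [[0.001, -1.0, 0.004], [-0.0, 0.004, 1.0], [-1.0, -0.001, -0.0]]
wrist_force: [1.0, 0.2, 0.3]
gripper_width: 0.998
```

Emit:
{"name": "move_arm", "arguments": {
  "increments": [0,0,0,0,0,0,0.087,0,0,0,0,0,0,0.087]
}}

```text
time_s: 8.82
tcp_pos: [0.4572, -0.2752, 0.1998]
ee_rot: [[0.0, -1.0, 0.006], [0.0, 0.006, 1.0], [-1.0, -0.0, 0.0]]
wrist_force: [-0.4, 0.4, -0.6]
gripper_width: 1.001
```

```bash
python3 snap.py wrist w7; python3 go.py .461 -.273 .049 90
```

```text
8.8167 [ 0.4572 -0.2752  0.1998] [[0.0, -1.0, 0.006], [0.0, 0.006, 1.0], [-1.0, -0.0, 0.0]]
turn [-0.22  0.01  0.01] shift [ 0.1508 -0.0033  0.0011] rows>= 3.6 t 8.87 tcp [ 0.4576 -0.2741  0.1998] F [ 1.2  0.2 -0.5] w 87.0
```

View pics/w7.png

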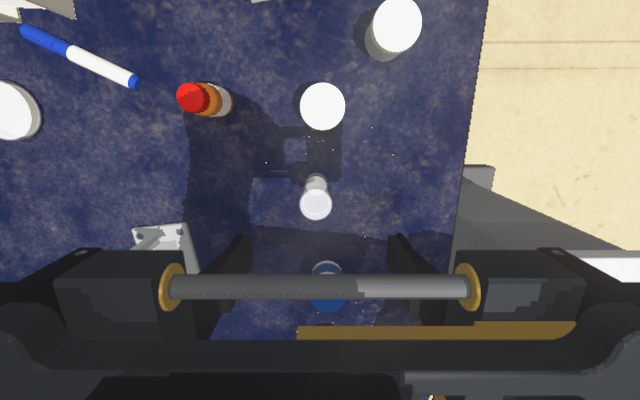

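```bash
python3 - <<'E'
from h import *;import pickle
P=PM("wrist",pickle.load(open("pics/w7.pkl","rb")));T=PM("top")
for n,uv,z,tp in [("tube",(316,204),.096,(417,343)),("jar",(322,106),.056,(531,363)),("red",(190,98),.082,(544,200))]:
    print(n,onz(P,uv,z).round(4),tri([(P,uv),(T,crop(*tp,4,260,120))]).round(4))
E
```

```text
tube [ 0.4597 -0.2744  0.096 ] [ 0.4595 -0.2734  0.0926]
jar [ 0.4531 -0.3662  0.056 ] [ 0.4529 -0.3665  0.0476]
red [ 0.5749 -0.3732  0.082 ] [ 0.5725 -0.3723  0.0856]
```

Emit:
{"name": "move_arm", "arguments": {
  "increments": [0,0,0,0.03,-0.003,0,0.087,0,0,0,0.065,-0.003,0,0.087,0,0,0,0.1,-0.003,0,0.087,0,0,0,0.13,-0.003,0,0.087,0,0,0,0.151,-0.003,0,0.087,0,0,0,0.151,-0.003,0,0.087,0,0,0,0.151,-0.003,0,0.05]
}}

```text
time_s: 9.45
tcp_pos: [0.4612, -0.2727, 0.0483]
ee_rot: [[-0.002, -1.0, -0.0], [0.0, -0.0, 1.0], [-1.0, 0.002, 0.0]]
wrist_force: [1.0, 0.5, 1.0]
gripper_width: 0.973
```

```bash
python3 go.py .460 -.274 .049 90
```

```text
turn [ 0.    0.01 -0.12] shift [-0.0007  0.0012 -0.0013] rows>= 0.0 t 9.45 tcp [ 0.4612 -0.2727  0.0483] F [1.  0.5 1. ] w 84.7
```

Emit:
{"name": "move_arm", "arguments": {
  "increments": [0,0,0,0,0,0,0.02,0,0,0,0,0,0,0.02,0,0,0,0,0,0,0.02,0,0,0,0,0,0,0.02,0,0,0,0,0,0,0.02,0,0,0,0,0,0,0.02,0,0,0,0,0,0,0.02,0,0,0,0,0,0,0.02,0,0,0,0,0,0,0.02]
}}

```text
time_s: 10.2
tcp_pos: [0.4611, -0.2738, 0.0487]
ee_rot: [[-0.0, -1.0, 0.002], [-0.0, 0.002, 1.0], [-1.0, 0.0, -0.0]]
wrist_force: [0.0, -0.5, 1.0]
gripper_width: 0.353
```

Emit:
{"name": "move_arm", "arguments": {
  "increments": [0,0,0,0,0,0,0.02,0,0,0,0,0,0,0.02,0,0,0,-0.01,0,0,0.02,0,0,0,-0.03,0,0,0.02,0,0,0,-0.06,0,0,0.02,0,0,0,-0.06,0,0,0.02]
}}

```text
time_s: 10.7
tcp_pos: [0.4646, -0.2752, 0.1144]
ee_rot: [[0.01, -1.0, 0.001], [-0.004, 0.001, 1.0], [-1.0, -0.01, -0.004]]
wrist_force: [0.2, -0.3, -0.3]
gripper_width: 0.354
```

```bash
python3 snap.py wrist w8; python3 snap.py side s8;python3 - <<'E'
import cv2
a=cv2.imread("pics/s8.png")[110:260,220:420];cv2.imwrite("pics/s8c.png",cv2.resize(a,None,fx=4,fy=4,interpolation=cv2.INTER_CUBIC))
E
python3 go.py .5175 .1094 .25 99.85
```

```text
10.7 [ 0.4646 -0.2752  0.1144] [[0.01, -1.0, 0.001], [-0.004, 0.001, 1.0], [-1.0, -0.01, -0.004]]
10.75 [ 0.4634 -0.2745  0.1123] [[0.007, -1.0, 0.002], [-0.002, 0.002, 1.0], [-1.0, -0.007, -0.002]]
turn [-9.98 -0.07  0.21] shift [-0.1396 -0.0552  0.3833] rows>= 9.9 t 10.8 tcp [ 0.462  -0.2739  0.1105] F [ 0.  -0.1 -0.5] w 30.7
```

View pics/s8c.png

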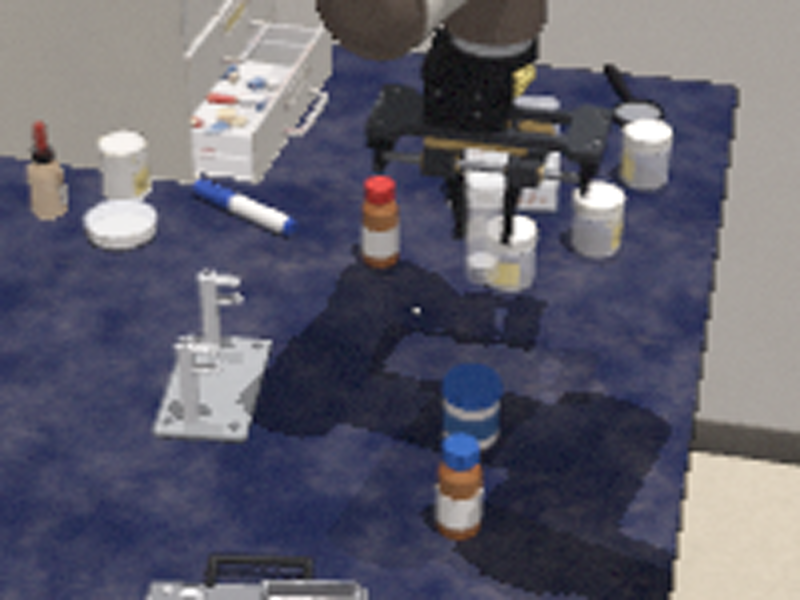

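View pics/w8.png

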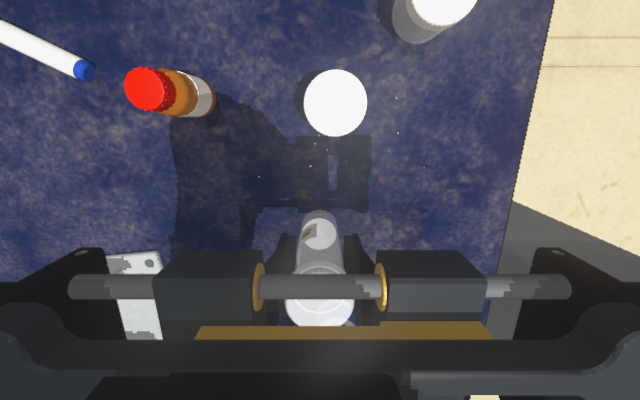

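```bash
python3 go.py .5175 .1094 .2 99.85
```

```text
turn [-9.98 -0.07  0.21] shift [-0.0896 -0.055   0.3834] rows>= 9.5 t 10.8 tcp [ 0.462  -0.2739  0.1105] F [ 0.  -0.1 -0.5] w 30.7
```

Emit:
{"name": "move_arm", "arguments": {
  "increments": [0,0,0,-0.04,0,0,0.02,0,0,0,-0.08,0,0,0.02,-9.9,0,0,-0.09,-0.055,0.383,0.02,-9.9,0,0,-0.09,-0.055,0.383,0.02,-9.9,0,0,-0.09,-0.055,0.383,0.02,-9.9,0,0,-0.09,-0.055,0.383,0.02,-9.9,0,0,-0.09,-0.055,0.383,0.02,-9.9,0,0,-0.09,-0.055,0.383,0.02,-9.9,0,0,-0.09,-0.055,0.383,0.02,-9.9,0,0,-0.09,-0.055,0.383,0.02,-9.9,0,0,-0.09,-0.055,0.383,0.02,-9.9,0,0,-0.09,-0.055,0.383,0.02]
}}

```text
time_s: 11.8
tcp_pos: [0.5174, 0.1136, 0.198]
ee_rot: [[-0.0, -0.985, -0.174], [0.0, -0.174, 0.985], [-1.0, -0.0, 0.0]]
wrist_force: [0.2, -0.3, 0.2]
gripper_width: 0.351
```

Emit:
{"name": "move_arm", "arguments": {
  "increments": [0,0,0,0,0,0,0.02,0,0,0,0,0,0,0.02,0,0,0,0,0,0,0.02]
}}

```text
time_s: 12.05
tcp_pos: [0.5162, 0.1081, 0.1979]
ee_rot: [[-0.002, -0.986, -0.169], [-0.001, -0.169, 0.986], [-1.0, 0.002, -0.001]]
wrist_force: [0.5, 0.4, 0.1]
gripper_width: 0.354
```

```bash
python3 go.py .5175 .1094 .059 99.85
```

```text
turn [-0.13 -0.03 -0.12] shift [ 0.1389 -0.0018  0.0012] rows>= 3.3 t 12.05 tcp [0.5162 0.1081 0.1979] F [0.5 0.4 0.1] w 30.8
```

Emit:
{"name": "move_arm", "arguments": {
  "increments": [0,0,0,0.03,-0.001,0.001,0.02,0,0,0,0.06,-0.001,0.001,0.02,0,0,0,0.09,-0.001,0.001,0.02,0,0,0,0.11,-0.001,0.001,0.02,0,0,0,0.12,-0.001,0.001,0.02,0,0,0,0.128,-0.001,0.001,0.02,0,0,0,0.134,-0.001,0.001,0.02,0,0,0,0.137,-0.001,0.001,0.02,0,0,0,0.137,-0.001,0.001,0.02,0,0,0,0.137,-0.001,0.001,0.02]
}}

```text
time_s: 12.88
tcp_pos: [0.5184, 0.1105, 0.0625]
ee_rot: [[0.002, -0.986, -0.17], [0.001, -0.17, 0.986], [-1.0, -0.002, 0.0]]
wrist_force: [-0.8, -0.3, 0.1]
gripper_width: 0.349
```

```bash
python3 go.py .5175 .1094 .059 99.85; python3 snap.py wrist w9
```

```text
turn [-0.08  0.03  0.1 ] shift [ 0.0035  0.0011 -0.0009] rows>= 0.1 t 12.88 tcp [0.5184 0.1105 0.0625] F [-0.8 -0.3  0.1] w 30.4
12.8833 [0.5184 0.1105 0.0625] [[0.002, -0.986, -0.17], [0.001, -0.17, 0.986], [-1.0, -0.002, 0.0]]
```

View pics/w9.png

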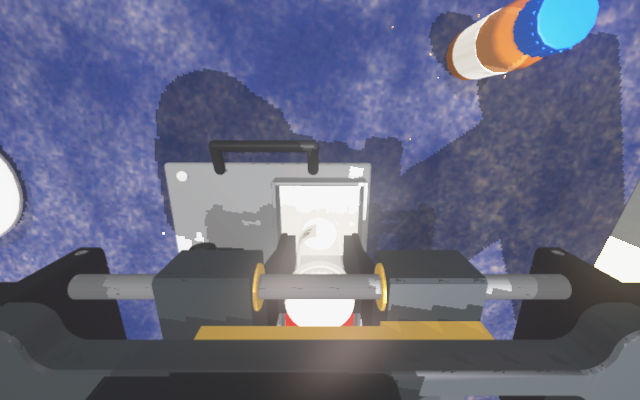

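Emit:
{"name": "move_arm", "arguments": {
  "increments": [0,0,0,0.002,0.001,-0.001,0.02,0,0,0,0.0035,0.001,-0.001,0.02,0,0,0,0.0045,0.001,-0.001,0.02,0,0,0,0.0045,0.001,-0.001,0.02]
}}

```text
time_s: 13.27
tcp_pos: [0.5172, 0.1092, 0.0576]
ee_rot: [[0.001, -0.985, -0.17], [-0.0, -0.17, 0.985], [-1.0, -0.001, -0.0]]
wrist_force: [-0.7, -0.1, 2.9]
gripper_width: 0.346
```

Emit:
{"name": "move_arm", "arguments": {
  "increments": [0,0,0,0,0,0,0.04,0,0,0,0,0,0,0.06,0,0,0,0,0,0,0.06,0,0,0,0,0,0,0.06,0,0,0,0,0,0,0.06,0,0,0,-0.02,0,0,0.06,0,0,0,-0.05,0,0,0.06,0,0,0,-0.09,0,0,0.06,0,0,0,-0.13,0,0,0.087,0,0,0,-0.15,0,0,0.087]
}}

```text
time_s: 14.1
tcp_pos: [0.5189, 0.1097, 0.2123]
ee_rot: [[0.007, -0.985, -0.171], [0.002, -0.171, 0.985], [-1.0, -0.008, 0.001]]
wrist_force: [1.5, -0.9, -0.5]
gripper_width: 0.768
```

```bash
python3 snap.py wrist w10; python3 go.py .453 -.3655 .2 90
```

```text
14.1 [0.5189 0.1097 0.2123] [[0.007, -0.985, -0.171], [0.002, -0.171, 0.985], [-1.0, -0.008, 0.001]]
turn [9.85 0.18 0.75] shift [ 0.0121  0.148  -0.4572] rows>= 11.5 t 14.15 tcp [0.5205 0.1102 0.215 ] F [0.2 0.8 2. ] w 70.3
```

View pics/w10.png

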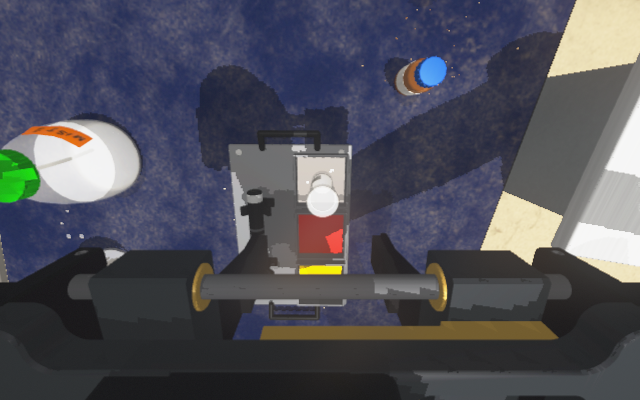

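Emit:
{"name": "move_arm", "arguments": {
  "increments": [9.9,0,0,0.005,0.146,-0.457,0.087,9.9,0,0,0.005,0.146,-0.457,0.087,9.9,0,0,0.005,0.146,-0.457,0.087,9.9,0,0,0.005,0.146,-0.457,0.087,9.9,0,0,0.005,0.146,-0.457,0.087,9.9,0,0,0.005,0.146,-0.457,0.087,9.9,0,0,0.005,0.146,-0.457,0.087,9.9,0,0,0.005,0.146,-0.457,0.087,9.9,0,0,0.005,0.146,-0.457,0.087,9.9,0,0,0.005,0.146,-0.457,0.087,9.9,0,0,0.005,0.146,-0.457,0.087,9.9,0,0,0.005,0.146,-0.457,0.087]
}}

```text
time_s: 15.15
tcp_pos: [0.4494, -0.3696, 0.2012]
ee_rot: [[-0.001, -1.0, 0.005], [-0.0, 0.005, 1.0], [-1.0, 0.001, -0.0]]
wrist_force: [-0.1, 0.4, -0.2]
gripper_width: 0.996
```

Emit:
{"name": "move_arm", "arguments": {
  "increments": [0,0,0,0,0,0,0.087,0,0,0,0,0,0,0.087,0,0,0,0,0,0,0.087]
}}

```text
time_s: 15.4
tcp_pos: [0.4503, -0.3655, 0.2015]
ee_rot: [[-0.001, -1.0, 0.002], [0.001, 0.002, 1.0], [-1.0, 0.001, 0.001]]
wrist_force: [-0.0, 0.3, 0.5]
gripper_width: 0.999
```

```bash
python3 snap.py wrist w11; python3 go.py .453 -.3655 .036 90
```

```text
15.4 [ 0.4503 -0.3655  0.2015] [[-0.001, -1.0, 0.002], [0.001, 0.002, 1.0], [-1.0, 0.001, 0.001]]
turn [-0.08  0.03 -0.03] shift [ 0.1658 -0.0025 -0.0005] rows>= 4.0 t 15.45 tcp [ 0.4506 -0.3651  0.2018] F [ 0.  -0.  -0.5] w 86.8
```

View pics/w11.png

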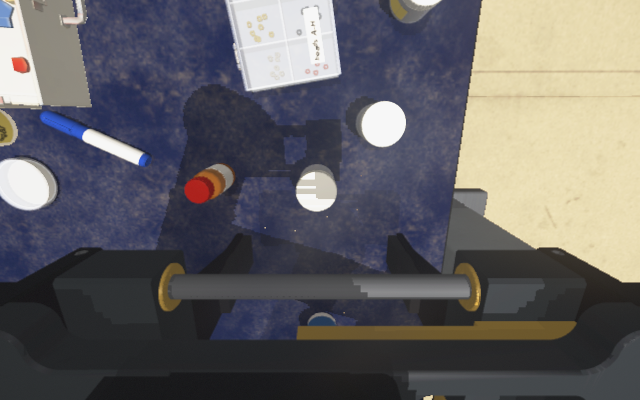

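```bash
python3 - <<'E'
from h import *;import pickle
P=PM("wrist",pickle.load(open("pics/w11.pkl","rb")))
for n,uv,z in [("jar",(316,187),.056),("other",(381,123),.056),("red",(199,190),.082)]:
    print(n,onz(P,uv,z).round(4))
P2=PM("wrist",pickle.load(open("pics/w7.pkl","rb")))
print(tri([(P,(316,187)),(P2,(322,106))]),tri([(P,(199,190)),(P2,(190,98))]))
E
```

```text
jar [ 0.4531 -0.371   0.056 ]
other [ 0.385  -0.4395  0.056 ]
red [ 0.5723 -0.3749  0.082 ]
[ 0.45311799 -0.36663996  0.03908443] [ 0.57568672 -0.37355185  0.07727075]
```

```bash
python3 go.py .453 -.367 .037 90
```

```text
turn [-0.08  0.03 -0.03] shift [ 0.1648 -0.0025 -0.002 ] rows>= 4.0 t 15.45 tcp [ 0.4506 -0.3651  0.2018] F [ 0.  -0.  -0.5] w 86.8
```

Emit:
{"name": "move_arm", "arguments": {
  "increments": [0,0,0,0.03,-0.0025,-0.002,0.087,0,0,0,0.065,-0.0025,-0.002,0.087,0,0,0,0.1,-0.0025,-0.002,0.087,0,0,0,0.13,-0.0025,-0.002,0.087,0,0,0,0.15,-0.0025,-0.002,0.087,0,0,0,0.164,-0.0025,-0.002,0.087,0,0,0,0.164,-0.0025,-0.002,0.087,0,0,0,0.164,-0.0025,-0.002,0.087]
}}

```text
time_s: 16.12
tcp_pos: [0.4534, -0.3669, 0.038]
ee_rot: [[-0.001, -1.0, 0.0], [0.0, 0.0, 1.0], [-1.0, 0.001, 0.0]]
wrist_force: [-0.6, 0.1, 0.8]
gripper_width: 0.998
```

```bash
python3 go.py .453 -.367 .037 90; python3 snap.py wrist w12
```

```text
turn [-0.01  0.02 -0.07] shift [ 0.001   0.0004 -0.0001] rows>= 0.0 t 16.12 tcp [ 0.4534 -0.3669  0.038 ] F [-0.6  0.1  0.8] w 86.9
16.1167 [ 0.4534 -0.3669  0.038 ] [[-0.001, -1.0, 0.0], [0.0, 0.0, 1.0], [-1.0, 0.001, 0.0]]
```

View pics/w12.png

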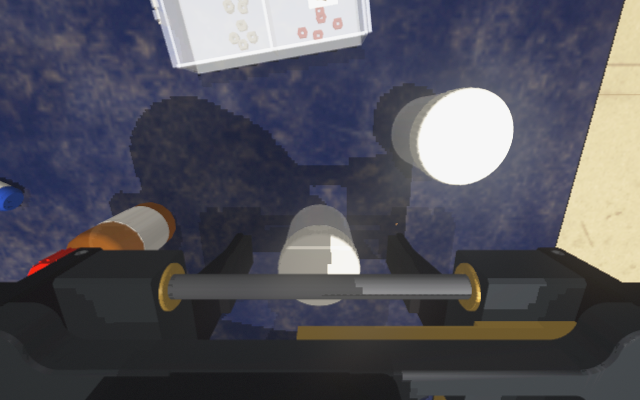

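```bash
python3 - <<'E'
from h import *;import pickle
P=PM("wrist",pickle.load(open("pics/w12.pkl","rb")))
for uv in [(319,266),(319,229),(319,305)]: print(onz(P,uv,.056).round(4))
E
```

```text
[ 0.4531 -0.3691  0.056 ]
[ 0.453  -0.3914  0.056 ]
[ 0.4531 -0.3434  0.056 ]
```

Emit:
{"name": "move_arm", "arguments": {
  "increments": [0,0,0,0,0,0,0.035,0,0,0,0,0,0,0.035,0,0,0,0,0,0,0.035,0,0,0,0,0,0,0.035,0,0,0,0,0,0,0.035,0,0,0,0,0,0,0.035,0,0,0,0,0,0,0.035,0,0,0,0,0,0,0.035,0,0,0,0,0,0,0.035]
}}

```text
time_s: 16.92
tcp_pos: [0.4531, -0.3681, 0.0381]
ee_rot: [[-0.0, -1.0, 0.002], [-0.0, 0.002, 1.0], [-1.0, 0.0, -0.0]]
wrist_force: [-0.5, -0.3, 0.0]
gripper_width: 0.513
```

```bash
python3 go.py .453 -.367 .037 90
```

```text
turn [-0.14 -0.   -0.  ] shift [0.0011 0.0001 0.0011] rows>= 0.0 t 16.92 tcp [ 0.4531 -0.3681  0.0381] F [-0.5 -0.3  0. ] w 44.6
```

Emit:
{"name": "move_arm", "arguments": {
  "increments": [0,0,0,-0.005,0,0,0.035,0,0,0,-0.015,0,0,0.035,0,0,0,-0.03,0,0,0.035,0,0,0,-0.06,0,0,0.035,0,0,0,-0.09,0,0,0.035,0,0,0,-0.11,0,0,0.035,0,0,0,-0.11,0,0,0.035]
}}

```text
time_s: 17.5
tcp_pos: [0.4559, -0.3698, 0.1545]
ee_rot: [[0.01, -1.0, 0.001], [-0.006, 0.001, 1.0], [-1.0, -0.01, -0.006]]
wrist_force: [0.9, 0.0, -0.6]
gripper_width: 0.514
```

```bash
python3 snap.py side s13;python3 - <<'E'
import cv2
a=cv2.imread("pics/s13.png")[90:240,240:440];cv2.imwrite("pics/s13c.png",cv2.resize(a,None,fx=4,fy=4,interpolation=cv2.INTER_CUBIC))
E
python3 go.py .4915 .2592 .2 99.85
```

```text
17.5 [ 0.4559 -0.3698  0.1545] [[0.01, -1.0, 0.001], [-0.006, 0.001, 1.0], [-1.0, -0.01, -0.006]]
turn [-9.97 -0.21  0.35] shift [-0.05   -0.0359  0.6279] rows>= 15.1 t 17.55 tcp [ 0.4546 -0.3688  0.1518] F [ 0.6  0.4 -1.3] w 44.8
```

View pics/s13c.png

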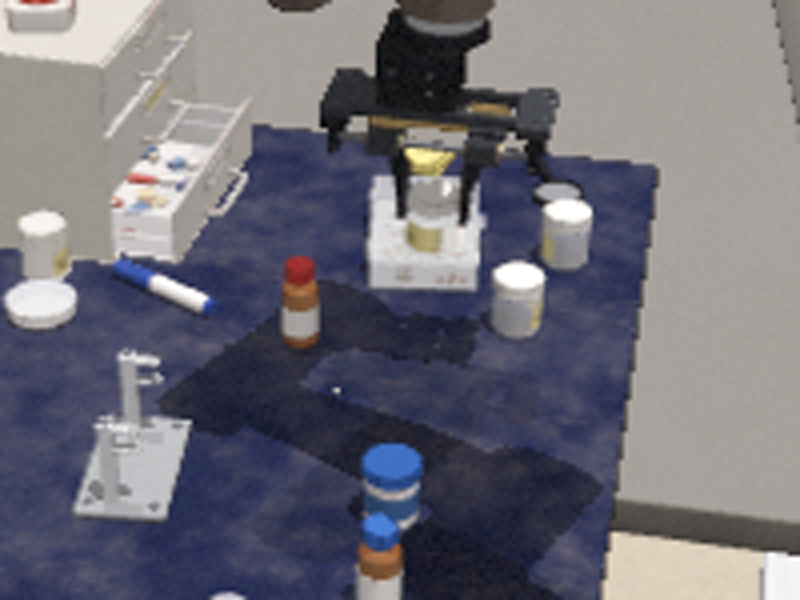

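Emit:
{"name": "move_arm", "arguments": {
  "increments": [-9.9,0,0,-0.05,-0.036,0.628,0.035,-9.9,0,0,-0.05,-0.036,0.628,0.035,-9.9,0,0,-0.05,-0.036,0.628,0.035,-9.9,0,0,-0.05,-0.036,0.628,0.035,-9.9,0,0,-0.05,-0.036,0.628,0.035,-9.9,0,0,-0.05,-0.036,0.628,0.035,-9.9,0,0,-0.05,-0.036,0.628,0.035,-9.9,0,0,-0.05,-0.036,0.628,0.035,-9.9,0,0,-0.05,-0.036,0.628,0.035,-9.9,0,0,-0.05,-0.036,0.628,0.035,-9.9,0,0,-0.05,-0.036,0.628,0.035,-9.9,0,0,-0.05,-0.036,0.628,0.035]
}}

```text
time_s: 18.55
tcp_pos: [0.4816, 0.1312, 0.1872]
ee_rot: [[-0.002, -0.985, -0.17], [-0.001, -0.17, 0.985], [-1.0, 0.002, -0.0]]
wrist_force: [1.6, 0.6, -0.2]
gripper_width: 0.508
```

```bash
python3 go.py .4915 .2592 .2 99.85
```

```text
turn [-0.08 -0.02 -0.11] shift [-0.0129 -0.0315  0.1244] rows>= 3.1 t 18.55 tcp [0.4816 0.1312 0.1872] F [ 1.6  0.6 -0.2] w 44.2
```

Emit:
{"name": "move_arm", "arguments": {
  "increments": [0,0,0,-0.008,-0.03,0.115,0.035,0,0,0,-0.008,-0.03,0.115,0.035,0,0,0,-0.008,-0.03,0.115,0.035,0,0,0,-0.008,-0.03,0.115,0.035,0,0,0,-0.008,-0.03,0.115,0.035,0,0,0,-0.008,-0.03,0.115,0.035,0,0,0,-0.008,-0.03,0.115,0.035,0,0,0,-0.008,-0.03,0.115,0.035]
}}

```text
time_s: 19.22
tcp_pos: [0.4926, 0.2465, 0.1955]
ee_rot: [[-0.001, -0.986, -0.168], [-0.001, -0.168, 0.986], [-1.0, 0.001, -0.0]]
wrist_force: [-0.4, -0.3, -0.6]
gripper_width: 0.512
```

```bash
python3 go.py .4915 .2592 .049 99.85; python3 snap.py wrist w14
```

```text
turn [-0.18 -0.02 -0.05] shift [ 0.1465 -0.0012  0.0128] rows>= 3.5 t 19.22 tcp [0.4926 0.2465 0.1955] F [-0.4 -0.3 -0.6] w 44.5
19.2167 [0.4926 0.2465 0.1955] [[-0.001, -0.986, -0.168], [-0.001, -0.168, 0.986], [-1.0, 0.001, -0.0]]
```

View pics/w14.png

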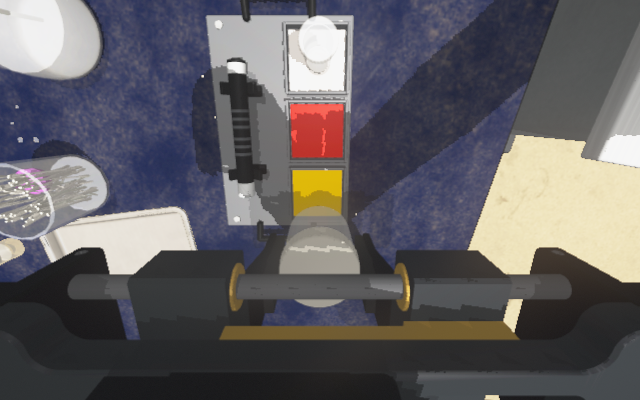

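Emit:
{"name": "move_arm", "arguments": {
  "increments": [0,0,0,0.02,-0.001,0.013,0.035,0,0,0,0.05,-0.001,0.013,0.035,0,0,0,0.08,-0.001,0.013,0.035,0,0,0,0.105,-0.001,0.013,0.035,0,0,0,0.12,-0.001,0.013,0.035,0,0,0,0.13,-0.001,0.013,0.035,0,0,0,0.138,-0.001,0.013,0.035,0,0,0,0.142,-0.001,0.013,0.035,0,0,0,0.144,-0.001,0.013,0.035,0,0,0,0.144,-0.001,0.013,0.035,0,0,0,0.144,-0.001,0.013,0.035]
}}

```text
time_s: 20.18
tcp_pos: [0.4922, 0.2613, 0.0526]
ee_rot: [[0.001, -0.985, -0.17], [0.001, -0.17, 0.985], [-1.0, -0.002, 0.001]]
wrist_force: [-0.4, -0.3, -1.3]
gripper_width: 0.514
```

```bash
python3 go.py .4915 .2592 .047 99.85; python3 snap.py wrist w15
```

```text
turn [-0.08  0.06  0.09] shift [ 0.0056  0.001  -0.002 ] rows>= 0.1 t 20.18 tcp [0.4922 0.2613 0.0526] F [-0.4 -0.3 -1.3] w 44.7
20.1833 [0.4922 0.2613 0.0526] [[0.001, -0.985, -0.17], [0.001, -0.17, 0.985], [-1.0, -0.002, 0.001]]
```

View pics/w15.png

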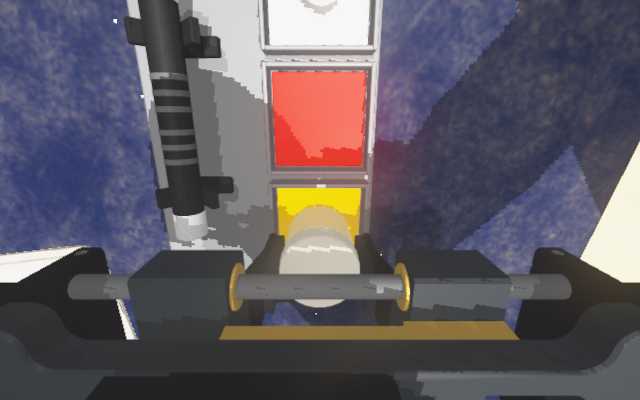

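Emit:
{"name": "move_arm", "arguments": {
  "increments": [0,0,0,0.002,0.001,-0.001,0.035,0,0,0,0.004,0.001,-0.001,0.035,0,0,0,0.005,0.001,-0.001,0.035,0,0,0,0.006,0.001,-0.001,0.035,0,0,0,0.006,0.001,-0.001,0.035]
}}

```text
time_s: 20.65
tcp_pos: [0.4908, 0.2598, 0.047]
ee_rot: [[0.0, -0.985, -0.17], [-0.0, -0.17, 0.985], [-1.0, -0.0, -0.0]]
wrist_force: [-2.4, -1.3, 7.4]
gripper_width: 0.51
```

Emit:
{"name": "move_arm", "arguments": {
  "increments": [0,0,0,0,0,0,0.055,0,0,0,0,0,0,0.07,0,0,0,0,0,0,0.07,0,0,0,0,0,0,0.07,0,0,0,0,0,0,0.07,0,0,0,-0.02,0,0,0.07,0,0,0,-0.05,0,0,0.07,0,0,0,-0.09,0,0,0.07,0,0,0,-0.13,0,0,0.087,0,0,0,-0.15,0,0,0.087,0,0,0,-0.155,0,0,0.087]
}}

```text
time_s: 21.57
tcp_pos: [0.4928, 0.2612, 0.2059]
ee_rot: [[0.008, -0.985, -0.17], [0.006, -0.17, 0.985], [-1.0, -0.009, 0.004]]
wrist_force: [0.5, 0.7, 0.0]
gripper_width: 0.941
```

```bash
python3 snap.py wrist w16; python3 go.py .5745 -.3735 .2 90
```

```text
21.5667 [0.4928 0.2612 0.2059] [[0.008, -0.985, -0.17], [0.006, -0.17, 0.985], [-1.0, -0.009, 0.004]]
turn [9.78 0.23 0.32] shift [ 0.0018  0.0265 -0.6391] rows>= 15.3 t 21.62 tcp [0.4921 0.2608 0.2042] F [ 0.4 -0.4  0.4] w 83.6
```

View pics/w16.png

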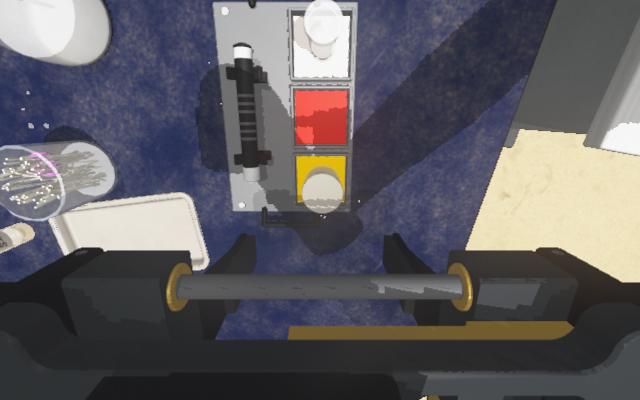

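Jar stands in the yellow pocket. Now the red bottle.

Emit:
{"name": "move_arm", "arguments": {
  "increments": [9.8,0,0,0.002,0.026,-0.64,0.087,9.8,0,0,0.002,0.026,-0.64,0.087,9.8,0,0,0.002,0.026,-0.64,0.087,9.8,0,0,0.002,0.026,-0.64,0.087,9.8,0,0,0.002,0.026,-0.64,0.087,9.8,0,0,0.002,0.026,-0.64,0.087,9.8,0,0,0.002,0.026,-0.64,0.087,9.8,0,0,0.002,0.026,-0.64,0.087,9.8,0,0,0.002,0.026,-0.64,0.087,9.8,0,0,0.002,0.026,-0.64,0.087,9.8,0,0,0.002,0.026,-0.64,0.087,9.8,0,0,0.002,0.026,-0.64,0.087]
}}

```text
time_s: 22.62
tcp_pos: [0.5544, -0.2379, 0.1968]
ee_rot: [[-0.004, -1.0, 0.001], [0.001, 0.001, 1.0], [-1.0, 0.004, 0.001]]
wrist_force: [0.7, 0.5, -0.2]
gripper_width: 1.002
```

```bash
python3 go.py .5745 -.3735 .2 90
```

```text
turn [-0.05  0.07 -0.22] shift [-0.0034 -0.0202 -0.1356] rows>= 3.3 t 22.62 tcp [ 0.5544 -0.2379  0.1968] F [ 0.7  0.5 -0.2] w 87.2
```

Emit:
{"name": "move_arm", "arguments": {
  "increments": [0,0,0,-0.002,-0.018,-0.123,0.087,0,0,0,-0.002,-0.018,-0.123,0.087,0,0,0,-0.002,-0.018,-0.123,0.087,0,0,0,-0.002,-0.018,-0.123,0.087,0,0,0,-0.002,-0.018,-0.123,0.087,0,0,0,-0.002,-0.018,-0.123,0.087,0,0,0,-0.002,-0.018,-0.123,0.087,0,0,0,-0.002,-0.018,-0.123,0.087,0,0,0,-0.002,-0.018,-0.123,0.087]
}}

```text
time_s: 23.37
tcp_pos: [0.5737, -0.3577, 0.2015]
ee_rot: [[0.0, -1.0, -0.001], [0.0, -0.001, 1.0], [-1.0, -0.0, 0.0]]
wrist_force: [-0.1, 0.2, -0.2]
gripper_width: 0.998
```

```bash
python3 go.py .5745 -.3735 .029 90; python3 snap.py wrist w17
```

```text
turn [0.07 0.   0.02] shift [ 0.1725 -0.0007 -0.0158] rows>= 4.2 t 23.37 tcp [ 0.5737 -0.3577  0.2015] F [-0.1  0.2 -0.2] w 86.8
23.3667 [ 0.5737 -0.3577  0.2015] [[0.0, -1.0, -0.001], [0.0, -0.001, 1.0], [-1.0, -0.0, 0.0]]
```

View pics/w17.png

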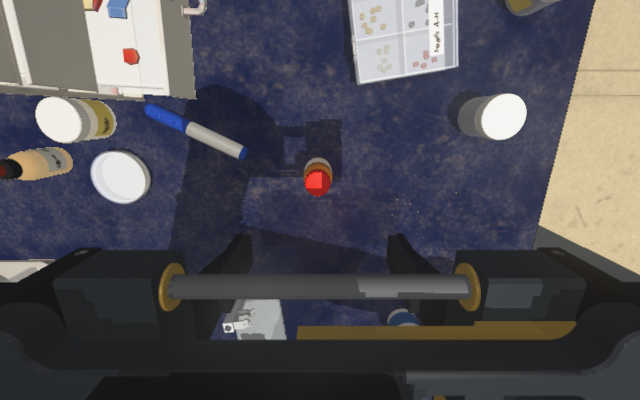

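```bash
python3 - <<'E'
from h import *;import pickle
P=PM("wrist",pickle.load(open("pics/w17.pkl","rb")))
for n,uv,z in [("red",(317.5,183),.082),("pen",(243,153),.01)]: print(n,onz(P,uv,z).round(4))
E
```

```text
red [ 0.5749 -0.3742  0.082 ]
pen [ 0.6675 -0.3949  0.01  ]
```

Emit:
{"name": "move_arm", "arguments": {
  "increments": [0,0,0,0.02,-0.001,-0.016,0.087,0,0,0,0.06,-0.001,-0.016,0.087,0,0,0,0.1,-0.001,-0.016,0.087,0,0,0,0.13,-0.001,-0.016,0.087,0,0,0,0.155,-0.001,-0.016,0.087,0,0,0,0.1725,-0.001,-0.016,0.087,0,0,0,0.1725,-0.001,-0.016,0.087,0,0,0,0.1725,-0.001,-0.016,0.087]
}}

```text
time_s: 24.08
tcp_pos: [0.5743, -0.3745, 0.0283]
ee_rot: [[-0.002, -1.0, -0.0], [0.0, -0.0, 1.0], [-1.0, 0.002, 0.0]]
wrist_force: [0.5, -0.1, 1.1]
gripper_width: 1.0
```

Emit:
{"name": "move_arm", "arguments": {
  "increments": [0,0,0,0,0,0,0.025,0,0,0,0,0,0,0.025,0,0,0,0,0,0,0.025,0,0,0,0,0,0,0.025,0,0,0,0,0,0,0.025,0,0,0,0,0,0,0.025,0,0,0,0,0,0,0.025,0,0,0,0,0,0,0.025,0,0,0,0,0,0,0.025,0,0,0,0,0,0,0.025]
}}

```text
time_s: 24.92
tcp_pos: [0.5745, -0.3751, 0.0286]
ee_rot: [[-0.0, -1.0, 0.001], [-0.0, 0.001, 1.0], [-1.0, 0.0, -0.0]]
wrist_force: [-0.9, 0.1, -0.6]
gripper_width: 0.373
```

Emit:
{"name": "move_arm", "arguments": {
  "increments": [0,0,0,-0.005,0,0,0.025,0,0,0,-0.02,0,0,0.025,0,0,0,-0.05,0,0,0.025,0,0,0,-0.09,0,0,0.025,0,0,0,-0.13,0,0,0.025,0,0,0,-0.16,0,0,0.025,0,0,0,-0.17,0,0,0.025,0,0,0,-0.17,0,0,0.025]
}}

```text
time_s: 25.58
tcp_pos: [0.576, -0.3759, 0.2034]
ee_rot: [[0.008, -1.0, 0.0], [-0.003, 0.0, 1.0], [-1.0, -0.008, -0.003]]
wrist_force: [0.3, 0.1, 0.4]
gripper_width: 0.371
```

```bash
python3 go.py .5045 .1843 .2 99.85; python3 snap.py wrist w18
```

```text
turn [-9.87 -0.24  0.41] shift [0.0009 0.0717 0.5601] rows>= 13.5 t 25.58 tcp [ 0.576  -0.3759  0.2034] F [0.3 0.1 0.4] w 32.2
25.5833 [ 0.576  -0.3759  0.2034] [[0.008, -1.0, 0.0], [-0.003, 0.0, 1.0], [-1.0, -0.008, -0.003]]
```

View pics/w18.png

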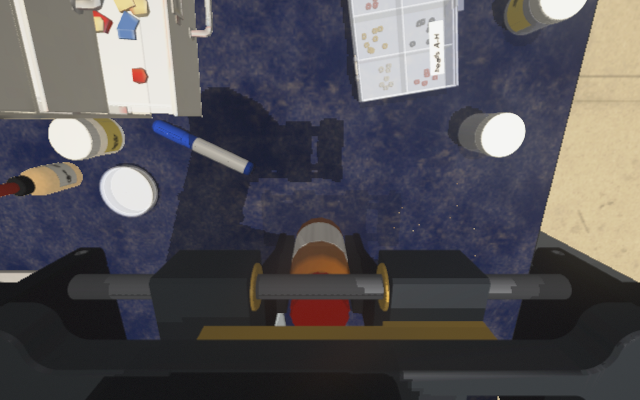

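Emit:
{"name": "move_arm", "arguments": {
  "increments": [-9.9,0,0,0.001,0.072,0.56,0.025,-9.9,0,0,0.001,0.072,0.56,0.025,-9.9,0,0,0.001,0.072,0.56,0.025,-9.9,0,0,0.001,0.072,0.56,0.025,-9.9,0,0,0.001,0.072,0.56,0.025,-9.9,0,0,0.001,0.072,0.56,0.025,-9.9,0,0,0.001,0.072,0.56,0.025,-9.9,0,0,0.001,0.072,0.56,0.025,-9.9,0,0,0.001,0.072,0.56,0.025,-9.9,0,0,0.001,0.072,0.56,0.025,-9.9,0,0,0.001,0.072,0.56,0.025,-9.9,0,0,0.001,0.072,0.56,0.025]
}}

```text
time_s: 26.63
tcp_pos: [0.5088, 0.1222, 0.1953]
ee_rot: [[-0.005, -0.985, -0.171], [-0.002, -0.171, 0.985], [-1.0, 0.005, -0.001]]
wrist_force: [0.7, 0.7, -0.1]
gripper_width: 0.367
```

```bash
python3 go.py .5045 .1843 .2 99.85
```

```text
turn [ 0.   -0.07 -0.28] shift [-0.0048 -0.0063  0.0619] rows>= 1.5 t 26.63 tcp [0.5088 0.1222 0.1953] F [ 0.7  0.7 -0.1] w 31.9
```

Emit:
{"name": "move_arm", "arguments": {
  "increments": [0,0,0,-0.003,-0.006,0.05,0.025,0,0,0,-0.003,-0.006,0.05,0.025,0,0,0,-0.003,-0.006,0.05,0.025,0,0,0,-0.003,-0.006,0.05,0.025,0,0,0,-0.003,-0.006,0.05,0.025,0,0,0,-0.003,-0.006,0.05,0.025]
}}

```text
time_s: 27.13
tcp_pos: [0.508, 0.1697, 0.1999]
ee_rot: [[-0.002, -0.986, -0.17], [-0.001, -0.17, 0.986], [-1.0, 0.002, -0.001]]
wrist_force: [0.2, -0.5, -0.4]
gripper_width: 0.373
```

```bash
python3 go.py .5045 .1843 .0385 99.85
```

```text
turn [-0.09 -0.05 -0.12] shift [0.1614 0.0006 0.0151] rows>= 3.9 t 27.13 tcp [0.508  0.1697 0.1999] F [ 0.2 -0.5 -0.4] w 32.4
```

Emit:
{"name": "move_arm", "arguments": {
  "increments": [0,0,0,0,0.0005,0.015,0.025,0,0,0,0.04,0.0005,0.015,0.025,0,0,0,0.08,0.0005,0.015,0.025,0,0,0,0.11,0.0005,0.015,0.025,0,0,0,0.13,0.0005,0.015,0.025,0,0,0,0.143,0.0005,0.015,0.025,0,0,0,0.152,0.0005,0.015,0.025,0,0,0,0.157,0.0005,0.015,0.025,0,0,0,0.158,0.0005,0.015,0.025,0,0,0,0.158,0.0005,0.015,0.025,0,0,0,0.158,0.0005,0.015,0.025]
}}

```text
time_s: 28.05
tcp_pos: [0.506, 0.1861, 0.0438]
ee_rot: [[0.002, -0.985, -0.171], [0.001, -0.171, 0.985], [-1.0, -0.002, 0.001]]
wrist_force: [0.0, 0.2, -0.5]
gripper_width: 0.372
```

```bash
python3 go.py .5045 .1843 .0378 99.85; python3 snap.py wrist w19
```

```text
turn [0.01 0.05 0.11] shift [ 0.006   0.0018 -0.0015] rows>= 0.2 t 28.05 tcp [0.506  0.1861 0.0438] F [ 0.   0.2 -0.5] w 32.3
28.05 [0.506  0.1861 0.0438] [[0.002, -0.985, -0.171], [0.001, -0.171, 0.985], [-1.0, -0.002, 0.001]]
```

View pics/w19.png

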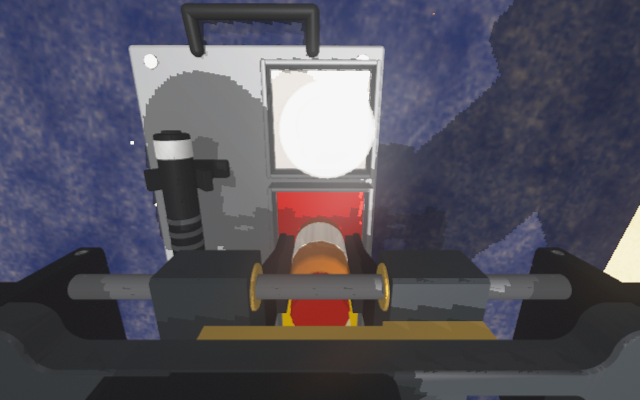

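Emit:
{"name": "move_arm", "arguments": {
  "increments": [0,0,0,0.002,0.001,-0.001,0.025,0,0,0,0.004,0.001,-0.001,0.025,0,0,0,0.0052,0.001,-0.001,0.025,0,0,0,0.006,0.001,-0.001,0.025,0,0,0,0.006,0.001,-0.001,0.025]
}}

```text
time_s: 28.52
tcp_pos: [0.5044, 0.1847, 0.0375]
ee_rot: [[-0.0, -0.985, -0.172], [-0.0, -0.172, 0.985], [-1.0, 0.0, -0.0]]
wrist_force: [-1.4, -1.0, 4.7]
gripper_width: 0.373
```

Emit:
{"name": "move_arm", "arguments": {
  "increments": [0,0,0,0,0,0,0.04,0,0,0,0,0,0,0.055,0,0,0,0,0,0,0.055,0,0,0,0,0,0,0.055,0,0,0,0,0,0,0.055,0,0,0,-0.02,0,0,0.055,0,0,0,-0.05,0,0,0.055,0,0,0,-0.09,0,0,0.055,0,0,0,-0.13,0,0,0.055,0,0,0,-0.17,0,0,0.055,0,0,0,-0.18,0,0,0.055]
}}

```text
time_s: 29.43
tcp_pos: [0.5076, 0.1861, 0.2242]
ee_rot: [[0.012, -0.985, -0.173], [0.006, -0.173, 0.985], [-1.0, -0.013, 0.004]]
wrist_force: [0.0, 0.7, 0.6]
gripper_width: 0.634
```

Emit:
{"name": "move_arm", "arguments": {
  "increments": [0,0,0,0,0.03,0.11,0.055,0,0,0,0,0.03,0.11,0.055,0,0,0,0,0.03,0.11,0.055,0,0,0,0,0.03,0.11,0.055,0,0,0,0,0.03,0.11,0.055,0,0,0,0,0.03,0.11,0.055,0,0,0,0,0.03,0.11,0.055,0,0,0,0,0.03,0.11,0.055]
}}

```text
time_s: 30.1
tcp_pos: [0.4564, 0.287, 0.2166]
ee_rot: [[-0.0, -0.985, -0.17], [-0.0, -0.17, 0.985], [-1.0, 0.0, -0.0]]
wrist_force: [-0.0, -0.9, 0.2]
gripper_width: 0.632
```

```bash
python3 snap.py wrist w20;python3 snap.py side s20;python3 snap.py top t20; python3 - <<'E'
import cv2
a=cv2.imread("pics/s20.png")[180:350,220:380];cv2.imwrite("pics/s20c.png",cv2.resize(a,None,fx=3.5,fy=3.5,interpolation=cv2.INTER_CUBIC))
E
```

```text
30.1 [0.4564 0.287  0.2166] [[-0.0, -0.985, -0.17], [-0.0, -0.17, 0.985], [-1.0, 0.0, -0.0]]
30.15 [0.4565 0.287  0.2167] [[-0.0, -0.985, -0.17], [-0.0, -0.17, 0.985], [-1.0, 0.0, -0.0]]
30.2 [0.4564 0.2871 0.2167] [[-0.0, -0.985, -0.17], [-0.0, -0.17, 0.985], [-1.0, 0.0, -0.0]]
```

View pics/w20.png

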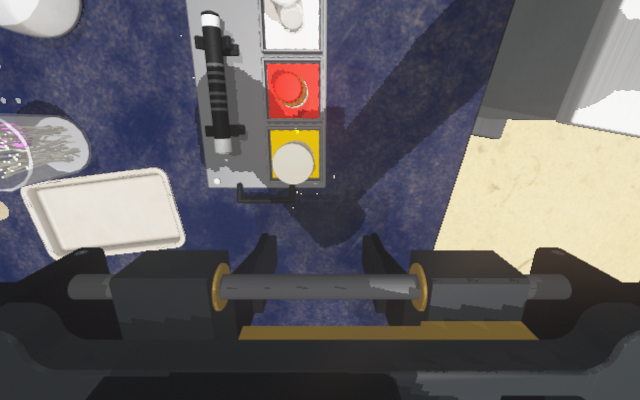

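View pics/s20c.png

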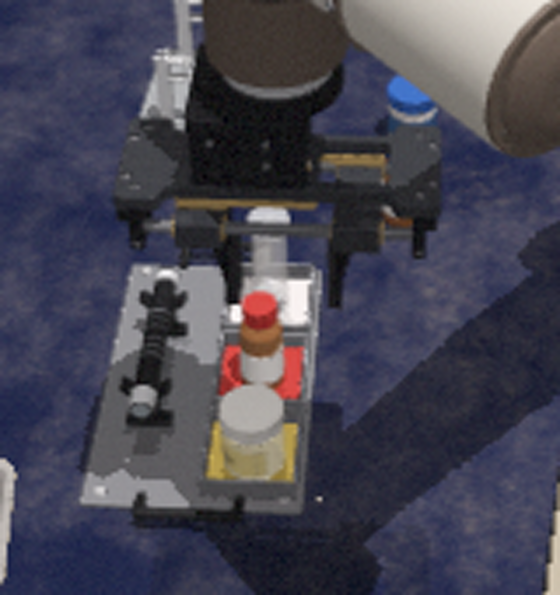

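```bash
python3 - <<'E'
from h import *;import pickle
P=PM("wrist",pickle.load(open("pics/w20.pkl","rb")));Q=PM("wrist",pickle.load(open("pics/w16.pkl","rb")))
th=np.radians(9.85);R=np.array([[np.cos(th),np.sin(th)],[-np.sin(th),np.cos(th)]]);c=np.array([.5439,.1911])
for n,M,uv,z in [("jar",P,(293,162),.065),("red",P,(287.5,87),.091),("penF",P,(210,13),.045),("penN",P,(222,152),.045),("tube16",Q,(325,20),.105),("jar16",Q,(322,193),.065),]:
    X=onz(M,uv,z);print(n,X.round(4),(R@(X[:2]-c)).round(4))
a=cv2.imread("pics/t20.png")[130:240,160:360];cv2.imwrite("pics/t20c.png",cv2.resize(a,None,fx=4,fy=4,interpolation=cv2.INTER_CUBIC))
E
```

```text
jar [0.4898 0.2597 0.065 ] [-0.0415  0.0769]
red [0.5032 0.1862 0.091 ] [-0.0409  0.0022]
penF [0.5956 0.1272 0.045 ] [ 0.0401 -0.0718]
penN [0.5744 0.2657 0.045 ] [0.0428 0.0683]
tube16 [0.5147 0.1085 0.105 ] [-0.0429 -0.0764]
jar16 [0.4903 0.2615 0.065 ] [-0.0408  0.0785]
```

View pics/t20c.png

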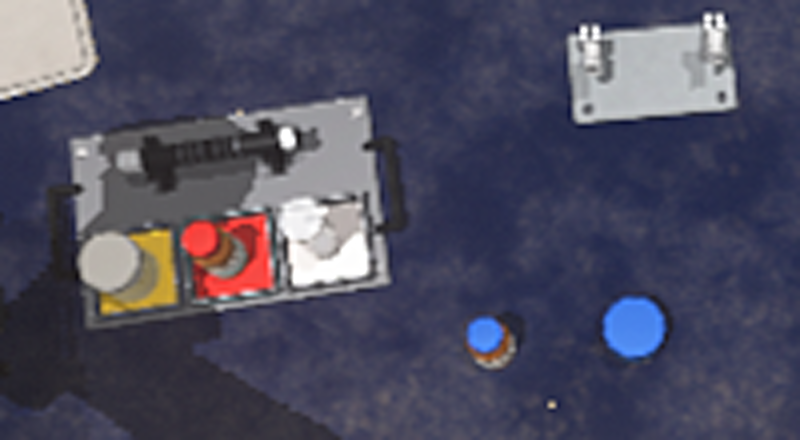

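```bash
python3 -c "
from station import r
print(r.finish_job()); print(r.sense()['time_s'])"
```

```text
the job is handed in; nothing more can be done
None
the job is handed in; nothing more can be done
```

I packed the caddy and handed the job in at about 30 s of the 118 s allowed. I snapped the penlight level out of its clips and laid it in the V rests. The tube went on the white pad, the leftmost white-lidded jar on the yellow pad and the red-capped bottle on the red pad.

My last checks, measured in the final pictures (the tube's position came from an earlier wrist picture, taken just after the jar was placed):
- **Bottle, jar and tube:** the jar and bottle were about 2 mm from their pad centres and the tube about 3 mm. All three stood upright; the limit is 22 mm.
- **Penlight:** it lay along the rests within about 1°, at x ≈ +41 mm and y ≈ -2 mm in the caddy frame, well inside the limits.
- **Blue look-alikes:** both appeared at the same pixels in the top camera as at the start.
- **Arm:** it was clear of everything when I handed in.

No check failed. There were two small disagreements:
- The grip closed about 2–3 mm off the stated diameters on two things: 31 mm against 28 mm for the tube, and 45 mm against 47 mm for the jar lid.
- Jar position estimates spread by about 5 mm while the arm was still settling.

Neither affected the grasps.

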